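# Load and lock the valves in the V-nest fixture

## Task

Load the fixture for fitting new seats: every bronze valve that is out on the table goes into a V-nest of its own, standing flat on the plate and pushed fully home so that it sits centred against both faces of the V. Once a valve is home, swing its nest's lock collar all the way round to the locked mark, so that the keeper bar stands across behind the valve; the collars have been left part closed and must be swung open before loading. When you finish, all three collars must be locked, an empty nest's too, so that no keeper sticks out over the front of the fixture, and the other parts on the table must be left where they are.

Things in the scene. Friction and masses are not known exactly. Their poses are not given: they have to be found in the camera images.
- valve1_c (a point): Bronze butterfly valve (wafer pattern, shut): a plain round drum 52 mm in diameter and 36 mm tall standing on its flat end, 0.2 to 0.4 kg, grip it across the drum or push it at the side. The point is its centre, 18 mm up; z is its axis. Two or three valves are out on the table, the others are absent (None).
- valve2_c (a point): Bronze butterfly valve (wafer pattern, shut): a plain round drum 52 mm in diameter and 36 mm tall standing on its flat end, 0.2 to 0.4 kg, grip it across the drum or push it at the side. The point is its centre, 18 mm up; z is its axis. Two or three valves are out on the table, the others are absent (None).
- valve3_c (a point): Bronze butterfly valve (wafer pattern, shut): a plain round drum 52 mm in diameter and 36 mm tall standing on its flat end, 0.2 to 0.4 kg, grip it across the drum or push it at the side. The point is its centre, 18 mm up; z is its axis. Two or three valves are out on the table, the others are absent (None).
- valve4_c (a point): Bronze butterfly valve (wafer pattern, shut): a plain round drum 52 mm in diameter and 36 mm tall standing on its flat end, 0.2 to 0.4 kg, grip it across the drum or push it at the side. The point is its centre, 18 mm up; z is its axis. Two or three valves are out on the table, the others are absent (None).
- fixture: Steel fixture plate 175 x 450 mm, 10 mm thick, fixed to the table, with three V-nests 140 mm apart, each with a lock collar beside it. Origin under the plate, axes as the nests'. Each V is 90 degrees, open to -x: two ground, oiled face bars 14 mm thick, tops 38 mm above the table, tips 31 mm either side of the centre line and about level with the seat. The plate reaches 110 mm to the -x side of the seats.
- nest1 (a point): Seat of the left-hand (most +y) V-nest: where a valve's centre is when it stands on the plate and touches both V faces, 28 mm above the table. x points into the V along its centre line, y to the left, z up; valve and fingers come in from the open side, -x.
- post1 (a point): Axis of collar1's post, at ball height (66 mm up), 32 mm to the -x and 50 mm to the -y side of the seat; post top 46 mm up. The collar carries a keeper bar (8 mm wide, 25 to 37 mm above the table, reaching 59 mm from the axis) and a lever with a ball. Bearings are counter-clockwise from the nest's x.
- collar1 (a joint): Lock collar of nest1. 0 rad = open stop: keeper at bearing 200 degrees, lever at 0. 1.92 rad = stop at the locked mark: keeper at 90 degrees, across the mouth, 2 mm clear of a valve that is home; lever at -110, over the bold engraved line. Turns clockwise from above to lock, stays where left (0.06 N m). Up to 0.3 rad the way in is clear; farther round the keeper blocks it.
- ball1 (a point): Centre of the chrome ball (23 mm in diameter) at the end of collar1's lever, 45 mm from the post axis and 66 mm above the table; the 8 mm rod slopes up to it from the collar. Pinch the ball from above and carry it round the post; it turns easily between the fingers.
- nest2 (a point): Seat of the middle V-nest: where a valve's centre is when it stands on the plate and touches both V faces, 28 mm above the table. x points into the V along its centre line, y to the left, z up; valve and fingers come in from the open side, -x.
- post2 (a point): Axis of collar2's post, at ball height (66 mm up), 32 mm to the -x and 50 mm to the -y side of the seat; post top 46 mm up. The collar carries a keeper bar (8 mm wide, 25 to 37 mm above the table, reaching 59 mm from the axis) and a lever with a ball. Bearings are counter-clockwise from the nest's x.
- collar2 (a joint): Lock collar of nest2. 0 rad = open stop: keeper at bearing 200 degrees, lever at 0. 1.92 rad = stop at the locked mark: keeper at 90 degrees, across the mouth, 2 mm clear of a valve that is home; lever at -110, over the bold engraved line. Turns clockwise from above to lock, stays where left (0.06 N m). Up to 0.3 rad the way in is clear; farther round the keeper blocks it.
- ball2 (a point): Centre of the chrome ball (23 mm in diameter) at the end of collar2's lever, 45 mm from the post axis and 66 mm above the table; the 8 mm rod slopes up to it from the collar. Pinch the ball from above and carry it round the post; it turns easily between the fingers.
- nest3 (a point): Seat of the right-hand (most -y) V-nest: where a valve's centre is when it stands on the plate and touches both V faces, 28 mm above the table. x points into the V along its centre line, y to the left, z up; valve and fingers come in from the open side, -x.
- post3 (a point): Axis of collar3's post, at ball height (66 mm up), 32 mm to the -x and 50 mm to the -y side of the seat; post top 46 mm up. The collar carries a keeper bar (8 mm wide, 25 to 37 mm above the table, reaching 59 mm from the axis) and a lever with a ball. Bearings are counter-clockwise from the nest's x.
- collar3 (a joint): Lock collar of nest3. 0 rad = open stop: keeper at bearing 200 degrees, lever at 0. 1.92 rad = stop at the locked mark: keeper at 90 degrees, across the mouth, 2 mm clear of a valve that is home; lever at -110, over the bold engraved line. Turns clockwise from above to lock, stays where left (0.06 N m). Up to 0.3 rad the way in is clear; farther round the keeper blocks it.
- ball3 (a point): Centre of the chrome ball (23 mm in diameter) at the end of collar3's lever, 45 mm from the post axis and 66 mm above the table; the 8 mm rod slopes up to it from the collar. Pinch the ball from above and carry it round the post; it turns easily between the fingers.
- disc: Bystander: a loose bronze butterfly disc 58 mm across and 13 mm thick, lying flat beyond the fixture; origin under its centre. Not one of the valves.
- manifold: Bystander: yellow plastic manifold block 60 x 100 x 38 mm; origin under its centre.
- plug: Bystander: black rubber plug 44 mm across and 29 mm tall; origin under its centre.
- knob: Bystander: loose chrome ball handle 33 mm across, 45 mm tall, standing on its shank; origin under its centre.
Mind the look-alikes: they are no part of the job. Leave any purple look-alike of the part that bears valve4_c alone. Leave any blue look-alike of the part that bears valve3_c alone.

How it is judged:
By the outcome, as a careful person would: the job done as asked, in the order asked, and still so for the second after the job is handed in, with the robot touching nothing.
Of valve1, valve2, valve3, valve4 only 2 to 3 are there at a start; the rules pass over those that are not, and their reading is None.
At some moment in a run one of valve1, valve2, valve3, valve4 may be knocked a few centimetres aside while the robot is not near it.
It also fails if it takes over 210 s, if anything falls off the work surface, if the arm or the gripper's body presses on something with over 40 N, if the wrist force passes 120 N, or if a joint passes its speed limit or range.

## Robot

A 7-joint arm with a two-finger parallel gripper is mounted at the origin on the work surface. World frame = base frame: x ahead of the robot, y to its left, z up, the work surface at z = 0. Lengths are in m, angles in rad, forces in N, time in s.
With the tool pointing down it reaches from about 0.425 to 1.025 m from the base axis. Payload 3.6 kg.
Tool frame: the origin (TCP) lies on the centre line of the jaws, within the pads' length; the fingertips stand 8 mm ahead of it and the grasp point (between the pads) lies 11 mm behind it; z points along the fingers, y is the line along which they close (so a half turn about z gives the same grasp; the last joint's range is limited). The gripper opens to 85 mm and grips with 20 to 120 N. Pads are 22 mm wide; open, the fingers measure 114 mm over their backs; the gripper's body (76 mm by 85 mm) begins 54 mm behind the grasp point. The pads swing forward as they close: fully open they stand 13 mm farther back than shut.
Start: joints at [-0.093, 0.591, 0.048, 1.609, -0.033, 0.943, -0.034], TCP at [0.725, 0, 0.239] pointing down, gripper open.
Joint ranges: [-2.69, 2.69], [-0.47, 2.24], [-1.27, 1.36], [0.19, 2.51], [-1.53, 4.68], [0.08, 2.07], [-3.09, 3.09]. Speed limits (rad/s): [2.57, 2.57, 3.14, 3.14, 3.14, 3.14, 3.14].

## Interface

Orientations are given as a 3x3 rotation matrix whose columns are the frame's x, y, z axes.
In Python, from workcell import ctrl, optics, order gives the robot as it stands. The module is installed in compiled form; this text tells all that it offers.
- The arm moves only by the tool jog_arm, never from a script. Its argument "rows" is a list of rows, each a list of 7 numbers: the turn, a rotation vector about the tool's x, y, z in units of 90 degrees (1.0 is 90 degrees), then the shift along the tool's x, y, z in units of 0.08 m (1.0 is 0.08 m), then the closure, from 0 (fully open) to 1 (shut). A call has 1 to 5 rows; each row is the pose to reach, as a shift and turn from the pose commanded when the call began, along the tool's axes at that moment; what a row does not reach only later rows make up. A row lasts 1/10 s, in which the tool goes at most 50 mm and 8.59 degrees, less where a joint would pass 70% of its speed; a pose out of reach is approached as far as the arm can. A call with a number of a shift or a turn outside -1 to 1 is refused whole. A call with a gripper value outside its range is refused whole. The fingers move at their own pace and stop on an object; the grip force is fixed at half the most. Time passes only in rows, so rows that repeat a pose let the fingers close. It gives the time, the measured TCP pose, the force, the opening and the grip force at its end, in the units of the state.
- ctrl.get_state(): the state, without advancing time (a new reading comes with each control period).
- optics.snapshot(name): name is "scene" or "side" or "wrist"; returns a dict with "color" (420x560x3 uint8, red, green, blue), "mtx" (3x3 intrinsics, pixels), "extrinsics" (4x4, takes a point from camera to world coordinates); the wrist camera has in their place "mount" (4x4, takes a point from camera to tool coordinates, whose origin is the TCP and whose axes are the flange's). Camera axes: x right, y down, z forward; pixel columns grow to the right and rows downward; lengths in m; the calibration is good to about 2 mm. The wrist camera is an equidistant fisheye: a pixel r from the principal point sees the ray r / f radians off the axis. A picture is of the moment at which its call begins: read the wrist's pose just before it. There is no depth.
- order.close_job(): hands the job in; it is judged then, once.
The state is a dict: "time": time; "joints": joint angles; "qd": joint speeds; "effort": joint torques, N m; "tcp_pos": TCP position; "orientation": TCP orientation; "force": force on the tool from outside, world axes, zero at the start; "ft_torque": the same for the moment, N m; "opening": finger opening in m; "grasp_force": force on a finger pad.
Only numpy, scipy, OpenCV 4.12 (cv2) and the standard library are available. Lean on these libraries where they do the work, as an engineer would, in place of code of your own. Each camera call takes 0.05 s, during which the arm holds its last target. There are 200 camera calls.

## Working session

There is one attempt and no reset: what is moved stays moved. The work goes in short steps, Python scripts to look and compute and a tool call to move; the robot and the scene stay as the last step left them, time stands still between calls to the robot, and variables do not carry over. Pictures are saved under pics/ and viewed, at most 14 in all, crops included, and the job is handed in when it is done.

Besides the shell and the picture viewer there is one more tool, called after ">>>" in YAML: its name, and indented under it one key for each argument. jog_arm: Moves the arm, as the interface text tells. Shifts and turns lie within -1 to 1; 1 stands for 0.08 m of shift or 90 degrees of turn. Its arguments: {"type":"object","properties":{"rows":{"type":"array","items":{"type":"array","items":{"type":"number"}}}},"required":["rows"]}

```bash
mkdir -p pics; cat > h.py <<'E'
import numpy as np, cv2
from workcell import ctrl, optics, order
def snap(n):
    s=ctrl.get_state(); d=optics.snapshot(n); d['s']=s
    if 'extrinsics' in d: d['T']=np.array(d['extrinsics'])
    else:
        T=np.eye(4); T[:3,:3]=np.array(s['orientation']); T[:3,3]=s['tcp_pos']; d['T']=T@np.array(d['mount'])
    d['K']=np.array(d['mtx']); d['fish']='mount' in d
    return d
def ray(d,u,v):
    K=d['K']; x=(u-K[0,2])/K[0,0]; y=(v-K[1,2])/K[1,1]
    if d['fish']:
        r=np.hypot(x,y); s=np.sin(r)/max(r,1e-9); c=np.array([x*s,y*s,np.cos(r)])
    else: c=np.array([x,y,1.])
    return d['T'][:3,3], d['T'][:3,:3]@c
def onz(d,u,v,z):
    o,r=ray(d,u,v); return o+r*(z-o[2])/r[2]
def proj(d,P):
    c=np.linalg.inv(d['T'])@np.append(P,1.); c=c[:3]; K=d['K']
    if d['fish']:
        r=np.hypot(c[0],c[1]); t=np.arctan2(r,c[2]); q=c[:2]/max(r,1e-9)*t
    else: q=c[:2]/c[2]
    return np.array([K[0,0]*q[0]+K[0,2],K[1,1]*q[1]+K[1,2]])
def save(d,n,crop=None,k=1):
    im=d['color'][:,:,::-1]
    if crop: a,b,c,e=crop; im=im[b:e,a:c]
    cv2.imwrite('pics/'+n+'.png',cv2.resize(np.ascontiguousarray(im),None,fx=k,fy=k,interpolation=cv2.INTER_CUBIC))
E
python3 - <<'E'
from h import *
for n in ['scene','side','wrist']:
    d=snap(n); save(d,n+'0',k=1.42); print(n,d['K'].tolist(),d['T'].round(3).tolist())
    np.save(n+'0.npy',d,allow_pickle=True)
s=ctrl.get_state(); print(s)
E
```

```text
scene [[474.59854262064346, 0.0, 273.41191125339697], [0.0, 474.59854262064346, 212.92807024020036], [0.0, 0.0, 1.0]] [[0.876, 0.409, -0.256, 0.833], [0.482, -0.74, 0.468, -0.548], [0.002, -0.534, -0.846, 1.086], [0.0, 0.0, 0.0, 1.0]]
side [[452.3157044634433, 0.0, 277.992089086846], [0.0, 452.3157044634433, 212.88967530103048], [0.0, 0.0, 1.0]] [[-0.995, -0.048, 0.085, 0.426], [-0.098, 0.496, -0.863, 0.926], [-0.0, -0.867, -0.499, 0.614], [0.0, 0.0, 0.0, 1.0]]
wrist [[325.19226210127806, 0.0, 279.78832603005407], [0.0, 325.19226210127806, 206.14416079196155], [0.0, 0.0, 1.0]] [[1.0, 0.0, -0.001, 0.724], [-0.0, -0.945, -0.326, 0.084], [-0.001, 0.326, -0.945, 0.372], [0.0, 0.0, 0.0, 1.0]]
{'time': 0.15, 'joints': array([-0.09348333,  0.59193633,  0.04833227,  1.60947547, -0.03334415,
        0.94269371, -0.03367255]), 'qd': array([-5.22121495e-04, -3.03549168e-03,  2.68276478e-04, -3.21505583e-03,
       -1.27055219e-03, -4.79615136e-05, -6.22386245e-05]), 'effort': array([ 2.83839137e-03, -5.49247491e+01,  1.54947661e+00, -1.98453355e+01,
        9.54968476e-03,  5.72513367e-03,  5.49048636e-06]), 'tcp_pos': array([7.24403738e-01, 1.35289618e-06, 2.38403464e-01]), 'orientation': array([[-4.78373639e-05,  9.99998545e-01, -1.70543970e-03],
       [ 9.99999996e-01,  4.77125742e-05, -7.32121503e-05],
       [-7.31306728e-05, -1.70544320e-03, -9.99998543e-01]]), 'force': array([-1.7555273 , -0.56174884, -0.07394129]), 'ft_torque': array([-0.0066458 ,  0.03007734,  0.0237732 ]), 'grasp_force': 0.0, 'opening': 0.08521053693480403}
```

View pics/scene0.png

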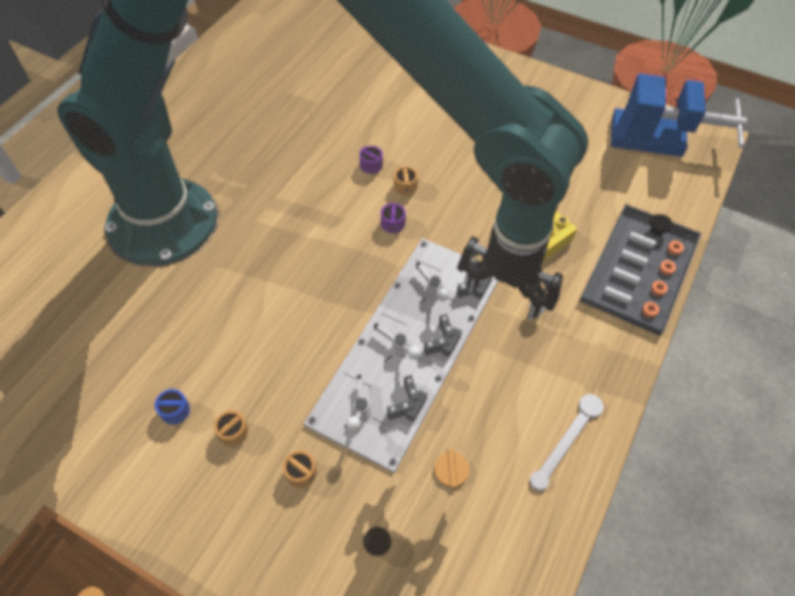

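View pics/side0.png

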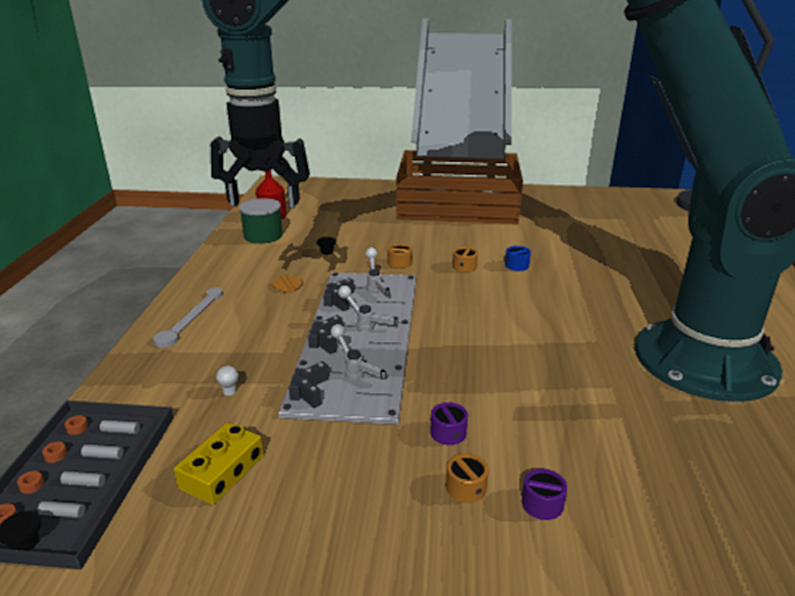

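View pics/wrist0.png

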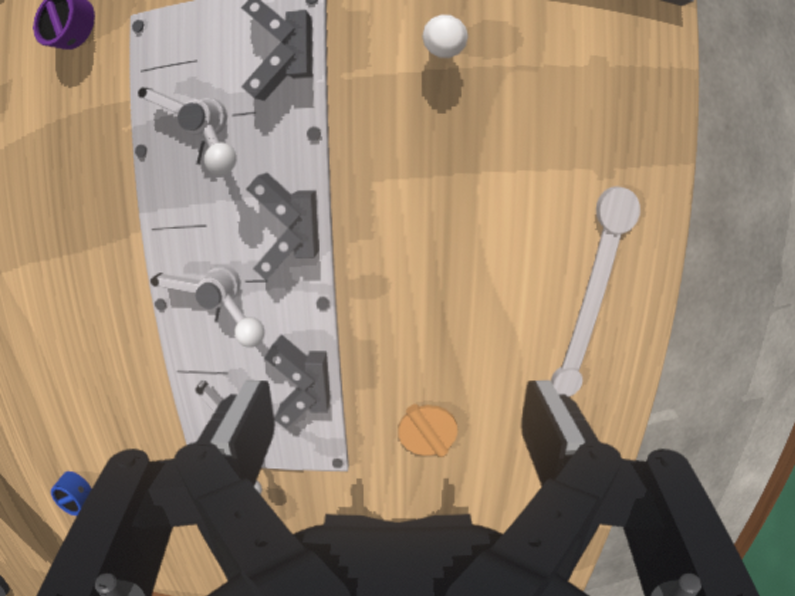

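Scene picture: bronze valves at about (405,179), (231,425) and (299,467). The purple and blue drums are look-alikes, and the disc is at (451,468). The wrist picture shows the plate with balls 1 and 2 at (219,156) and (249,331), and V's opening to the left. Next I'll measure these.

```bash
cat > m.py <<'E'
from h import *
def blobs(d,lo,hi,amin):
    hsv=cv2.cvtColor(d['color'],cv2.COLOR_RGB2HSV); m=cv2.inRange(hsv,lo,hi)
    m=cv2.morphologyEx(m,cv2.MORPH_CLOSE,np.ones((9,9)))
    c,_=cv2.findContours(m,cv2.RETR_EXTERNAL,cv2.CHAIN_APPROX_NONE)
    return [x for x in c if cv2.contourArea(x)>amin]
def bronze(d,amin=60): return blobs(d,(8,150,110),(22,255,255),amin)
E
python3 - <<'E'
from m import *
for n in ['scene','side','wrist']:
    d=np.load(n+'0.npy',allow_pickle=True).item()
    print(n)
    for c in bronze(d):
        x,y,w,h=cv2.boundingRect(c); u,v=x+w/2,y+h/2
        hh=np.median(cv2.cvtColor(d['color'],cv2.COLOR_RGB2HSV)[c[:,0,1],c[:,0,0]],0)
        print('bronze',(u,v),w,h,cv2.contourArea(c),onz(d,u,v,.018).round(3),hh)
k=1/1.42
s=np.load('scene0.npy',allow_pickle=True).item()
for p in [(423,240),(305,427),(393,470)]: print('scene corner',onz(s,p[0]*k,p[1]*k,.01).round(3))
s=np.load('side0.npy',allow_pickle=True).item()
for p in [(331,273),(414,275),(400,420),(283,416)]: print('side corner',onz(s,p[0]*k,p[1]*k,.01).round(3))
for p in [(337,331),(345,292),(371,253)]: print('side ball',onz(s,p[0]*k,p[1]*k,.066).round(3))
for p in [(350,357),(362,313),(373,273)]: print('side post',onz(s,p[0]*k,p[1]*k,.046).round(3))
w=np.load('wrist0.npy',allow_pickle=True).item()
for p in [(131,14),(325,-5),(347,469),(185,470)]: print('wrist corner',onz(w,p[0]*k,p[1]*k,.01).round(3))
for p in [(219,156),(249,331)]: print('wrist ball',onz(w,p[0]*k,p[1]*k,.066).round(3))
for p in [(192,118),(209,295)]: print('wrist post',onz(w,p[0]*k,p[1]*k,.046).round(3))
for p in [(143,93),(156,281),(202,388)]: print('wrist keeper end',onz(w,p[0]*k,p[1]*k,.031).round(3))
E
```

```text
scene
side
bronze (5.5, 361.5) 11 13 77.0 [0.936 0.438 0.018] [  9.  181.5 126. ]
bronze (20.5, 339.5) 17 15 165.0 [0.94  0.388 0.018] [  9.  182.  126.5]
bronze (329.5, 337.0) 29 36 791.0 [0.393 0.329 0.018] [ 16. 179. 124.]
bronze (38.0, 318.5) 16 15 149.0 [0.938 0.335 0.018] [  9.  174.5 118. ]
bronze (53.5, 299.5) 15 13 124.0 [0.938 0.28  0.018] [  9. 179. 126.]
bronze (202.5, 199.5) 21 15 179.5 [ 0.745 -0.16   0.018] [ 17. 171. 130.]
bronze (328.0, 182.5) 18 19 246.5 [ 0.397 -0.302  0.018] [ 17. 175. 118.]
bronze (273.0, 182.0) 34 22 306.5 [ 0.561 -0.289  0.018] [ 18. 154. 129.]
bronze (111.0, 140.0) 58 12 119.0 [ 1.191 -0.581  0.018] [ 13. 183. 109.]
wrist
scene corner [0.497 0.21  0.01 ]
scene corner [ 0.504 -0.239  0.01 ]
scene corner [ 0.67  -0.232  0.01 ]
side corner [ 0.671 -0.227  0.01 ]
side corner [ 0.501 -0.234  0.01 ]
side corner [0.489 0.216 0.01 ]
side corner [0.658 0.223 0.01 ]
side ball [0.602 0.077 0.066]
side ball [ 0.611 -0.05   0.066]
side ball [ 0.586 -0.213  0.066]
side post [0.576 0.118 0.046]
side post [ 0.576 -0.015  0.046]
side post [ 0.576 -0.166  0.046]
wrist corner [0.494 0.213 0.01 ]
wrist corner [0.667 0.203 0.01 ]
wrist corner [ 0.672 -0.231  0.01 ]
wrist corner [ 0.487 -0.25   0.01 ]
wrist ball [0.601 0.078 0.066]
wrist ball [ 0.612 -0.052  0.066]
wrist post [0.572 0.108 0.046]
wrist post [ 0.574 -0.03   0.046]
wrist keeper end [0.52  0.135 0.031]
wrist keeper end [ 0.517 -0.023  0.031]
wrist keeper end [ 0.544 -0.126  0.031]
```

>>> jog_arm:
  rows:
    - [0,0,0,-0.5,-0.4,0,0.3]
    - [0,0,0,-1,-0.8,0,0.3]
    - [0,0,0,-1,-0.8,0,0.3]

```text
time: 0.45
tcp_pos: [0.6555, -0.0892, 0.2387]
orientation: [[0.011, 1.0, -0.006], [1.0, -0.011, -0.006], [-0.006, -0.006, -1.0]]
force: [0.3, -1.1, 0.2]
opening: 0.0599
grasp_force: 0.0
```

>>> jog_arm:
  rows:
    - [0,0,0,0,-0.4,0,0.3]
    - [0,0,0,0,-0.75,0,0.3]
    - [0,0,0,0,-0.75,0,0.3]
    - [0,0,0,0,-0.75,0,0.3]

```text
time: 0.85
tcp_pos: [0.6009, -0.08, 0.2394]
orientation: [[0.0, 1.0, 0.0], [1.0, -0.0, -0.0], [-0.0, 0.0, -1.0]]
force: [1.4, -0.3, 0.8]
opening: 0.0595
grasp_force: 0.0
```

```bash
python3 - <<'E'
from m import *
d=snap('wrist'); np.save('w1.npy',d,allow_pickle=True); save(d,'w1',k=1.42); print(d['s']['tcp_pos'],d['T'][:3,3])
E
```

```text
[ 0.60085756 -0.08003315  0.23944124] [0.60009626 0.00414405 0.37332957]
```

View pics/w1.png

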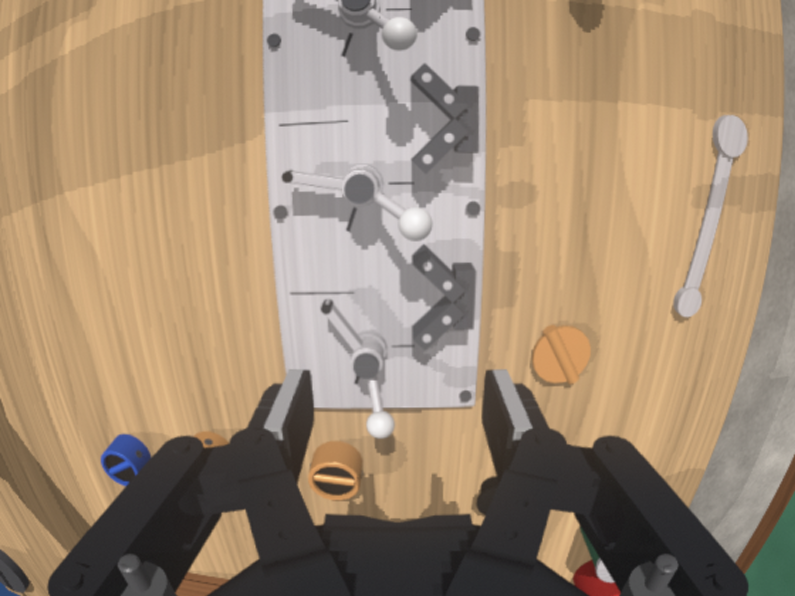

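```bash
python3 - <<'E'
from m import *
d=np.load('w1.npy',allow_pickle=True).item(); k=1/1.42
f=lambda p,z: onz(d,p[0]*k,p[1]*k,z)[:2]
V2=[f(p,.038) for p in [(427,77),(449,99),(449,139),(427,159)]]
V3=[f(p,.038) for p in [(428,266),(449,286),(447,321),(427,338)]]
print(np.round(V2,4).tolist(),np.round(V3,4).tolist())
c2,c3=np.mean(V2,0),np.mean(V3,0); print(c2,c3,np.linalg.norm(c2-c3),'yaw',np.degrees(np.arctan2(*(c2-c3)))*-1)
P=[f(p,.046) for p in [(359,188),(367,366)]]; print('posts',P)
B=[f(p,.066) for p in [(399,33),(415,223),(380,425)]]; print('balls',B)
print('edge',f((264,60),.01),f((288,405),.01),f((474,405),.01))
th=np.radians(1.3); R=np.array([[np.cos(th),-np.sin(th)],[np.sin(th),np.cos(th)]])
o=np.array([-.032,-.05]); print('seats from posts',[p-R@o for p in P])
E
```

```text
[[0.6215, 0.0498], [0.6372, 0.034], [0.6375, 0.0048], [0.6218, -0.0101]] [[0.6236, -0.0903], [0.6401, -0.1062], [0.6396, -0.1352], [0.6241, -0.1499]]
[0.62947893 0.01961925] [ 0.63183069 -0.12040176] 0.14004075919607914 yaw 0.9622378124221815
posts [array([ 0.57329786, -0.03035703]), array([ 0.57604669, -0.17096254])]
balls [array([0.60156787, 0.07612749]), array([ 0.61232498, -0.05220633]), array([ 0.58633901, -0.21476019])]
edge [0.49577287 0.07230008] [ 0.49667623 -0.23381702] [ 0.67232801 -0.23282545]
seats from posts [array([0.60415526, 0.0203561 ]), array([ 0.60690409, -0.12024941])]
```

```bash
cat > plan.py <<'E'
from m import *
import json
TH=np.radians(1.0)
SEAT={1:np.array([.602,.160]),2:np.array([.6045,.0198]),3:np.array([.607,-.1203])}
def fx(i,a,b): # nest frame -> world
    c,s=np.cos(TH),np.sin(TH); return SEAT[i]+np.array([c*a-s*b,s*a+c*b])
def ball(i,coll,r=.045): # collar angle deg from open
    b=np.radians(-coll); return fx(i,-.032+r*np.cos(b),-.05+r*np.sin(b))
def pose():
    s=ctrl.get_state(); R=np.array(s['orientation']); return [*s['tcp_pos'],np.degrees(np.arctan2(R[1,0],R[0,0]))]
def plan(wps,start=None,step=.035):
    """wps: (x,y,z,yaw,grip,settle rows). straight segments; prints calls"""
    cur=list(pose() if start is None else start); path=[]; p=np.array(cur,float)
    for w in wps:
        q=np.array(w[:4],float); q[3]=p[3]+(q[3]-p[3]+180)%360-180
        n=int(max(np.ceil(np.linalg.norm(q[:3]-p[:3])/step),np.ceil(abs(q[3]-p[3])/8),1))
        path+= [(p+(q-p)*(i+1)/n,w[4]) for i in range(n)]+[(q,w[4])]*w[5]; p=q
    base=np.array(cur,float); rows=[]; calls=[]
    def row(q,g):
        c,s=np.cos(np.radians(base[3])),np.sin(np.radians(base[3])); d=q[:3]-base[:3]
        return [0,0,round(-(q[3]-base[3])/90,2),round((c*d[0]+s*d[1])/.08,2),round((s*d[0]-c*d[1])/.08,2),round(-d[2]/.08,2),g]
    def end():
        r=rows[-1]; c,s=np.cos(np.radians(base[3])),np.sin(np.radians(base[3]))
        base[:3]+=[.08*(c*r[3]+s*r[4]),.08*(s*r[3]-c*r[4]),-.08*r[5]]; base[3]-=90*r[2]
    for q,g in path:
        r=row(q,g)
        if len(rows)==5 or (rows and max(map(abs,r))>1): calls.append(rows); end(); rows=[]; r=row(q,g)
        rows.append(r)
    calls.append(rows); end()
    for c in calls: print(json.dumps(c))
    print('end',base.round(4).tolist())
def arc(i,a,b,z,g,n=0,yo=180,r=.045):
    k=int(np.ceil(abs(b-a)/8)); out=[]
    for j in range(1,k+1):
        c=a+(b-a)*j/k; out.append((*ball(i,c,r),z,yo-c+1,g,0))
    out[-1]=out[-1][:5]+(n,); return out
E
python3 - <<'E'
from plan import *
c=29.8; B=ball(2,c); print(B)
plan([(*B,.10,181-c,.35,1),(*B,.055,181-c,.35,0),(*B,.055,181-c,.8,4)])
E
```

```text
[ 0.61281129 -0.05242978]
[[0, 0, -0.08, 0.04, 0.02, 0.22, 0.35], [0, 0, -0.17, 0.09, 0.03, 0.44, 0.35], [0, 0, -0.25, 0.13, 0.05, 0.65, 0.35], [0, 0, -0.34, 0.17, 0.07, 0.87, 0.35]]
[[0, 0, -0.08, 0.03, 0.04, 0.22, 0.35], [0, 0, -0.17, 0.06, 0.07, 0.44, 0.35], [0, 0, -0.25, 0.09, 0.11, 0.66, 0.35], [0, 0, -0.34, 0.11, 0.15, 0.87, 0.35], [0, 0, -0.34, 0.11, 0.15, 0.87, 0.35]]
[[0, 0, 0.0, 0.01, -0.0, 0.29, 0.35], [0, 0, 0.0, 0.01, -0.0, 0.57, 0.35], [0, 0, 0.0, 0.01, -0.0, 0.57, 0.8], [0, 0, 0.0, 0.01, -0.0, 0.57, 0.8], [0, 0, 0.0, 0.01, -0.0, 0.57, 0.8]]
[[0, 0, 0.0, -0.0, -0.0, -0.0, 0.8], [0, 0, 0.0, -0.0, -0.0, -0.0, 0.8]]
end [0.6126, -0.0522, 0.0548, 151.2074]
```

>>> jog_arm:
  rows:
    - [0,0,-0.08,0.04,0.02,0.22,0.35]
    - [0,0,-0.17,0.09,0.03,0.44,0.35]
    - [0,0,-0.25,0.13,0.05,0.65,0.35]
    - [0,0,-0.34,0.17,0.07,0.87,0.35]

```text
time: 1.3
tcp_pos: [0.6085, -0.0659, 0.1691]
orientation: [[-0.514, 0.858, 0.002], [0.858, 0.514, 0.0], [-0.001, 0.002, -1.0]]
force: [-0.4, 0.1, -0.0]
opening: 0.0555
grasp_force: 0.0
```

>>> jog_arm:
  rows:
    - [0,0,-0.08,0.03,0.04,0.22,0.35]
    - [0,0,-0.17,0.06,0.07,0.44,0.35]
    - [0,0,-0.25,0.09,0.11,0.66,0.35]
    - [0,0,-0.34,0.11,0.15,0.87,0.35]
    - [0,0,-0.34,0.11,0.15,0.87,0.35]

```text
time: 1.8
tcp_pos: [0.6125, -0.052, 0.0977]
orientation: [[-0.877, 0.481, -0.003], [0.481, 0.877, 0.001], [0.003, -0.0, -1.0]]
force: [-0.3, 0.3, -0.4]
opening: 0.0557
grasp_force: 0.0
```

```bash
python3 - <<'E'
from plan import *
d=snap('wrist'); save(d,'w2',k=1.42); print(pose(), proj(d,np.array([*ball(2,29.8),.066]))*1.42)
E
```

```text
[np.float64(0.6129454494921648), np.float64(-0.0523995567874832), np.float64(0.09893886797789246), np.float64(151.05856682407546)] [397.33324303 358.79267065]
```

View pics/w2.png

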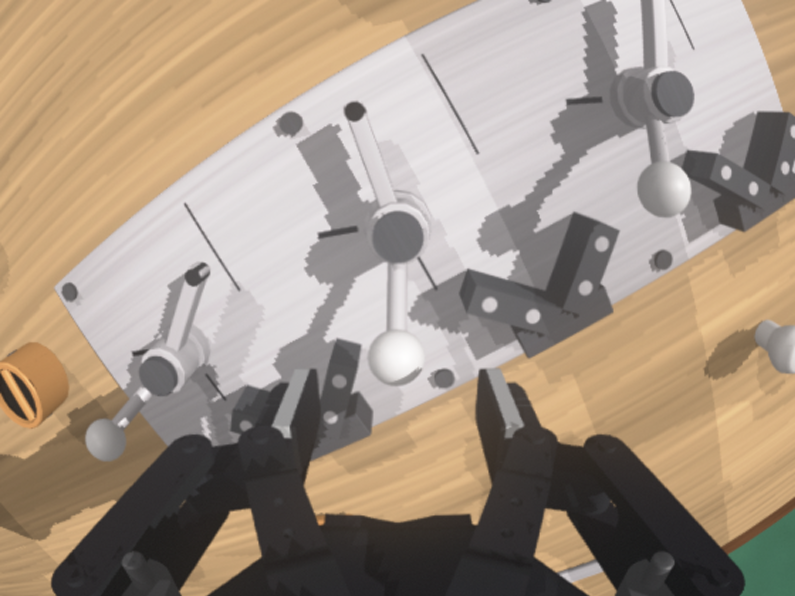

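The ball is at (397,358), exactly where predicted, and centred between the fingers. I'll pinch it now.

>>> jog_arm:
  rows:
    - [0,0,0,0,0,0.28,0.35]
    - [0,0,0,0,0,0.55,0.35]
    - [0,0,0,0,0,0.55,0.9]
    - [0,0,0,0,0,0.55,0.9]
    - [0,0,0,0,0,0.55,0.9]

```text
time: 2.35
tcp_pos: [0.6135, -0.0528, 0.0575]
orientation: [[-0.876, 0.482, 0.002], [0.482, 0.876, -0.0], [-0.002, 0.001, -1.0]]
force: [0.6, -0.3, -1.2]
opening: 0.0196
grasp_force: 58.6
```

```bash
python3 - <<'E'
from plan import *
s=ctrl.get_state(); print(s['force'],s['opening'],s['grasp_force'],pose())
plan(arc(2,29.8,-1,.055,.9,1)+[(*ball(2,-1),.055,182,.35,3),(*ball(2,-1),.12,182,.35,0)],start=[.6129,-.0524,.055,151.2])
E
```

```text
[ 0.60493484 -0.30851913 -1.15423862] 0.01956739747433063 58.59956681728363 [np.float64(0.6135420713506686), np.float64(-0.05283821289245659), np.float64(0.05747150379468886), np.float64(151.15196498488834)]
[[0, 0, -0.09, 0.01, 0.07, -0.0, 0.9], [0, 0, -0.17, 0.02, 0.15, -0.0, 0.9], [0, 0, -0.26, 0.05, 0.22, -0.0, 0.9], [0, 0, -0.34, 0.08, 0.29, -0.0, 0.9], [0, 0, -0.34, 0.08, 0.29, -0.0, 0.9]]
[[0, 0, -0.0, 0.0, -0.0, -0.0, 0.35], [0, 0, -0.0, 0.0, -0.0, -0.0, 0.35], [0, 0, -0.0, 0.0, -0.0, -0.0, 0.35], [0, 0, -0.0, 0.0, -0.0, -0.0, 0.35], [0, 0, -0.0, 0.0, -0.0, -0.41, 0.35]]
[[0, 0, -0.0, 0.0, -0.0, -0.4, 0.35]]
end [0.6185, -0.029, 0.1198, 181.8]
```

>>> jog_arm:
  rows:
    - [0,0,-0.09,0.01,0.07,0,0.9]
    - [0,0,-0.17,0.02,0.15,0,0.9]
    - [0,0,-0.26,0.05,0.22,0,0.9]
    - [0,0,-0.34,0.08,0.29,0,0.9]
    - [0,0,-0.34,0.08,0.29,0,0.9]

```text
time: 2.85
tcp_pos: [0.6193, -0.0298, 0.0574]
orientation: [[-1.0, -0.03, 0.003], [-0.03, 1.0, -0.0], [-0.003, -0.0, -1.0]]
force: [0.2, 0.2, 1.1]
opening: 0.0197
grasp_force: 59.4
```

>>> jog_arm:
  rows:
    - [0,0,0,0,0,0,0.35]
    - [0,0,0,0,0,0,0.35]
    - [0,0,0,0,0,0,0.35]
    - [0,0,0,0,0,-0.4,0.35]
    - [0,0,0,0,0,-0.8,0.35]

```text
time: 3.35
tcp_pos: [0.6169, -0.0291, 0.1199]
orientation: [[-1.0, -0.031, -0.003], [-0.031, 1.0, 0.0], [0.003, 0.0, -1.0]]
force: [0.8, -0.6, 0.6]
opening: 0.0553
grasp_force: 0.0
```

```bash
python3 - <<'E'
from plan import *
s=ctrl.get_state(); print(s['opening'],pose())
d=snap('wrist'); np.save('w3.npy',d,allow_pickle=True); save(d,'w3',k=1.42)
print(proj(d,np.array([*ball(2,0),.066]))*1.42)
c=48.3; print(ball(1,c))
plan([(*ball(1,c),.12,181-c,.35,0),(*ball(1,c),.055,181-c,.35,1),(*ball(1,c),.055,181-c,.9,4)])
print();plan(arc(1,48.3,-1,.055,.9,1)+[(*ball(1,-1),.055,182,.35,3),(*ball(1,-1),.12,182,.35,0)],start=[*ball(1,c),.055,181-c])
E
```

```text
0.055303838189672896 [np.float64(0.6169250289624041), np.float64(-0.029107284619087542), np.float64(0.11987747946762199), np.float64(-178.21587347316057)]
[395.11077914 338.17505384]
[0.60139468 0.07637798]
[[0, 0, 0.08, 0.03, 0.19, 0.01, 0.35], [0, 0, 0.16, 0.06, 0.38, 0.02, 0.35], [0, 0, 0.23, 0.09, 0.57, 0.03, 0.35], [0, 0, 0.31, 0.12, 0.75, 0.04, 0.35], [0, 0, 0.39, 0.14, 0.94, 0.05, 0.35]]
[[0, 0, 0.08, 0.14, 0.14, 0.01, 0.35], [0, 0, 0.16, 0.27, 0.28, 0.02, 0.35], [0, 0, 0.16, 0.27, 0.28, 0.43, 0.35], [0, 0, 0.16, 0.27, 0.28, 0.83, 0.35], [0, 0, 0.16, 0.27, 0.28, 0.83, 0.35]]
[[0, 0, -0.0, -0.0, -0.0, 0.0, 0.9], [0, 0, -0.0, -0.0, -0.0, 0.0, 0.9], [0, 0, -0.0, -0.0, -0.0, 0.0, 0.9], [0, 0, -0.0, -0.0, -0.0, 0.0, 0.9], [0, 0, -0.0, -0.0, -0.0, 0.0, 0.9]]
end [0.6016, 0.0767, 0.0553, -227.7239]

[[0, 0, -0.08, 0.0, 0.07, -0.0, 0.9], [0, 0, -0.16, 0.02, 0.14, -0.0, 0.9], [0, 0, -0.23, 0.04, 0.2, -0.0, 0.9], [0, 0, -0.31, 0.07, 0.27, -0.0, 0.9], [0, 0, -0.39, 0.1, 0.32, -0.0, 0.9]]
[[0, 0, -0.08, 0.0, 0.07, -0.0, 0.9], [0, 0, -0.16, 0.02, 0.14, -0.0, 0.9], [0, 0, -0.16, 0.02, 0.14, -0.0, 0.9], [0, 0, -0.16, 0.02, 0.14, -0.0, 0.35], [0, 0, -0.16, 0.02, 0.14, -0.0, 0.35]]
[[0, 0, 0.0, -0.0, 0.0, -0.0, 0.35], [0, 0, 0.0, -0.0, 0.0, -0.0, 0.35], [0, 0, 0.0, -0.0, 0.0, -0.41, 0.35], [0, 0, 0.0, -0.0, 0.0, -0.81, 0.35]]
end [0.6156, 0.1109, 0.1198, 182.2]
```

>>> jog_arm:
  rows:
    - [0,0,0.08,0.03,0.19,0.01,0.35]
    - [0,0,0.16,0.06,0.38,0.02,0.35]
    - [0,0,0.23,0.09,0.57,0.03,0.35]
    - [0,0,0.31,0.12,0.75,0.04,0.35]
    - [0,0,0.39,0.14,0.94,0.05,0.35]

```text
time: 3.9
tcp_pos: [0.6041, 0.0462, 0.1161]
orientation: [[-0.833, 0.554, 0.0], [0.554, 0.833, 0.0], [-0.0, 0.0, -1.0]]
force: [0.4, 0.6, -0.6]
opening: 0.0554
grasp_force: 0.0
```

>>> jog_arm:
  rows:
    - [0,0,0.08,0.14,0.14,0.01,0.35]
    - [0,0,0.16,0.27,0.28,0.02,0.35]
    - [0,0,0.16,0.27,0.28,0.43,0.35]
    - [0,0,0.16,0.27,0.28,0.83,0.35]
    - [0,0,0.16,0.27,0.28,0.83,0.35]

```text
time: 4.4
tcp_pos: [0.5954, 0.0761, 0.0464]
orientation: [[-0.673, 0.739, -0.008], [0.739, 0.673, -0.002], [0.004, -0.007, -1.0]]
force: [-0.5, -0.5, -0.9]
opening: 0.0554
grasp_force: 0.0
```

>>> jog_arm:
  rows:
    - [0,0,0,0,0,0,0.9]
    - [0,0,0,0,0,0,0.9]
    - [0,0,0,0,0,0,0.9]
    - [0,0,0,0,0,0,0.9]
    - [0,0,0,0,0,0,0.9]

```text
time: 4.9
tcp_pos: [0.6003, 0.0763, 0.0515]
orientation: [[-0.673, 0.74, 0.004], [0.74, 0.673, 0.001], [-0.002, 0.003, -1.0]]
force: [-1.0, 0.7, 7.1]
opening: 0.02
grasp_force: 58.6
```

>>> jog_arm:
  rows:
    - [0,0,-0.08,0,0.07,0,0.9]
    - [0,0,-0.16,0.02,0.14,0,0.9]
    - [0,0,-0.23,0.04,0.2,0,0.9]
    - [0,0,-0.31,0.07,0.27,0,0.9]
    - [0,0,-0.39,0.1,0.32,0,0.9]

```text
time: 5.4
tcp_pos: [0.6142, 0.0991, 0.0515]
orientation: [[-0.977, 0.214, 0.004], [0.214, 0.977, 0.0], [-0.004, 0.001, -1.0]]
force: [1.9, -0.1, 5.4]
opening: 0.0198
grasp_force: 58.7
```

>>> jog_arm:
  rows:
    - [0,0,-0.08,0,0.07,0,0.9]
    - [0,0,-0.16,0.02,0.14,0,0.9]
    - [0,0,-0.16,0.02,0.14,0,0.9]
    - [0,0,-0.16,0.02,0.14,0,0.35]
    - [0,0,-0.16,0.02,0.14,0,0.35]

```text
time: 5.9
tcp_pos: [0.6128, 0.1102, 0.0498]
orientation: [[-1.0, -0.031, -0.001], [-0.031, 1.0, -0.0], [0.001, -0.0, -1.0]]
force: [-0.5, -0.5, -0.1]
opening: 0.0478
grasp_force: 0.0
```

>>> jog_arm:
  rows:
    - [0,0,0,0,0,0,0.35]
    - [0,0,0,0,0,0,0.35]
    - [0,0,0,0,0,-0.4,0.35]
    - [0,0,0,0,0,-0.8,0.35]
    - [0,0,0,0,0,-0.8,0.35]

```text
time: 6.4
tcp_pos: [0.6159, 0.1117, 0.1175]
orientation: [[-0.999, -0.031, 0.007], [-0.031, 1.0, 0.002], [-0.007, 0.002, -1.0]]
force: [-0.1, -0.5, -0.5]
opening: 0.0556
grasp_force: 0.0
```

```bash
python3 - <<'E'
from plan import *
print(pose())
d=snap('wrist'); save(d,'w4',k=1.42)
for i in (1,2): print(proj(d,np.array([*ball(i,0),.066]))*1.42)
c=77.6; print(ball(3,c))
plan([(*ball(3,c),.12,181-c,.35,0),(*ball(3,c),.055,181-c,.35,1),(*ball(3,c),.055,181-c,.9,4)])
print();plan(arc(3,c,-1,.055,.9,1)+[(*ball(3,-1),.055,182,.35,3),(*ball(3,-1),.12,182,.35,0)],start=[*ball(3,c),.055,181-c])
E
```

```text
[np.float64(0.615879236524164), np.float64(0.11170231584070692), np.float64(0.11752384184667149), np.float64(-178.19890357514356)]
[393.59919663 336.27224902]
[115.11343377 327.46506875]
[ 0.58630615 -0.21462578]
[[0, 0, 0.09, 0.05, -0.41, -0.01, 0.35], [0, 0, 0.17, 0.1, -0.81, -0.01, 0.35]]
[[0, 0, 0.09, -0.06, -0.4, -0.01, 0.35], [0, 0, 0.18, -0.13, -0.81, -0.01, 0.35]]
[[0, 0, 0.09, -0.17, -0.37, -0.01, 0.35], [0, 0, 0.17, -0.34, -0.74, -0.01, 0.35]]
[[0, 0, 0.09, -0.26, -0.32, -0.01, 0.35], [0, 0, 0.18, -0.52, -0.63, -0.01, 0.35], [0, 0, 0.26, -0.79, -0.94, -0.02, 0.35]]
[[0, 0, 0.09, -0.36, -0.19, -0.0, 0.35], [0, 0, 0.09, -0.36, -0.19, 0.4, 0.35], [0, 0, 0.09, -0.36, -0.19, 0.81, 0.35], [0, 0, 0.09, -0.36, -0.19, 0.81, 0.35], [0, 0, 0.09, -0.36, -0.19, 0.81, 0.9]]
[[0, 0, 0.0, -0.0, 0.0, -0.0, 0.9], [0, 0, 0.0, -0.0, 0.0, -0.0, 0.9], [0, 0, 0.0, -0.0, 0.0, -0.0, 0.9], [0, 0, 0.0, -0.0, 0.0, -0.0, 0.9]]
end [0.5859, -0.2145, 0.0549, -256.5006]

[[0, 0, -0.09, 0.01, 0.08, -0.0, 0.9], [0, 0, -0.17, 0.02, 0.15, -0.0, 0.9], [0, 0, -0.26, 0.05, 0.23, -0.0, 0.9], [0, 0, -0.35, 0.08, 0.29, -0.0, 0.9], [0, 0, -0.44, 0.13, 0.36, -0.0, 0.9]]
[[0, 0, -0.08, 0.01, 0.07, -0.0, 0.9], [0, 0, -0.17, 0.02, 0.15, -0.0, 0.9], [0, 0, -0.26, 0.05, 0.22, -0.0, 0.9], [0, 0, -0.35, 0.08, 0.29, -0.0, 0.9], [0, 0, -0.43, 0.13, 0.35, -0.0, 0.9]]
[[0, 0, -0.0, -0.0, -0.0, -0.0, 0.9], [0, 0, -0.0, -0.0, -0.0, -0.0, 0.35], [0, 0, -0.0, -0.0, -0.0, -0.0, 0.35], [0, 0, -0.0, -0.0, -0.0, -0.0, 0.35], [0, 0, -0.0, -0.0, -0.0, -0.0, 0.35]]
[[0, 0, -0.0, -0.0, -0.0, -0.41, 0.35], [0, 0, -0.0, -0.0, -0.0, -0.81, 0.35]]
end [0.6205, -0.1692, 0.1198, 181.7]
```

View pics/w4.png

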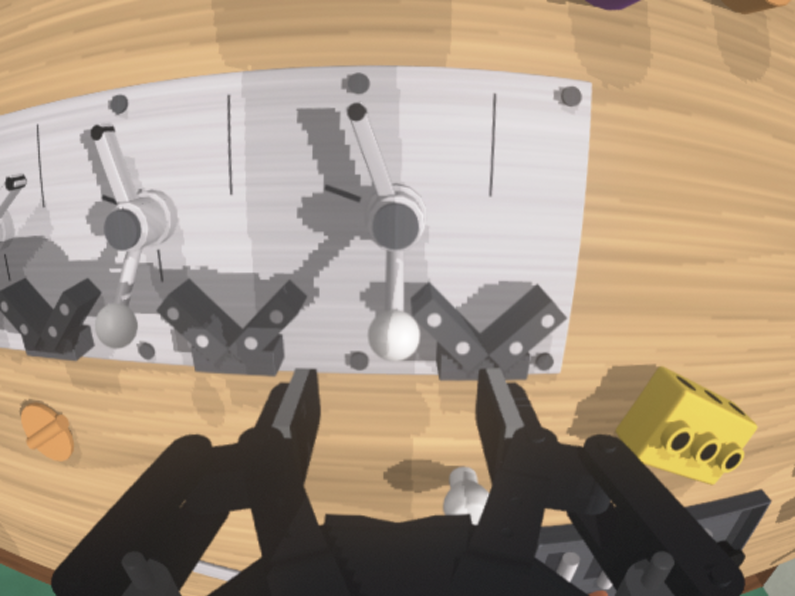

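Balls 1 and 2 are at their open stops: (394,335) and (116,326) against the predicted (394,336) and (115,327). Collar 3 is next.

>>> jog_arm:
  rows:
    - [0,0,0.09,0.05,-0.41,0,0.35]
    - [0,0,0.17,0.1,-0.81,0,0.35]

```text
time: 6.65
tcp_pos: [0.6062, 0.0459, 0.1128]
orientation: [[-0.972, 0.236, -0.002], [0.236, 0.972, 0.0], [0.002, 0.0, -1.0]]
force: [-0.4, -0.2, -0.0]
opening: 0.0555
grasp_force: 0.0
```

>>> jog_arm:
  rows:
    - [0,0,0.09,-0.06,-0.4,0,0.35]
    - [0,0,0.18,-0.13,-0.81,0,0.35]

```text
time: 6.85
tcp_pos: [0.6007, -0.021, 0.1124]
orientation: [[-0.866, 0.5, -0.003], [0.5, 0.866, -0.0], [0.002, -0.001, -1.0]]
force: [0.3, -0.2, -0.4]
opening: 0.0553
grasp_force: 0.0
```

>>> jog_arm:
  rows:
    - [0,0,0.09,-0.17,-0.37,0,0.35]
    - [0,0,0.17,-0.34,-0.74,0,0.35]

```text
time: 7.05
tcp_pos: [0.5952, -0.0861, 0.1124]
orientation: [[-0.703, 0.711, -0.002], [0.711, 0.703, -0.0], [0.002, -0.002, -1.0]]
force: [0.6, 0.1, -0.3]
opening: 0.0556
grasp_force: 0.0
```

>>> jog_arm:
  rows:
    - [0,0,0.09,-0.26,-0.32,0,0.35]
    - [0,0,0.18,-0.52,-0.63,0,0.35]
    - [0,0,0.26,-0.79,-0.94,0,0.35]
    - [0,0,0.26,-0.79,-0.94,0,0.35]
    - [0,0,0.26,-0.79,-0.94,0,0.35]

```text
time: 7.55
tcp_pos: [0.5868, -0.1835, 0.1125]
orientation: [[-0.367, 0.93, -0.002], [0.93, 0.367, -0.0], [0.001, -0.002, -1.0]]
force: [0.0, -0.7, -0.4]
opening: 0.0553
grasp_force: 0.0
```

```bash
python3 - <<'E'
from plan import *
print(pose())
c=77.6
plan([(*ball(3,c),.12,181-c,.35,1),(*ball(3,c),.055,181-c,.35,2),(*ball(3,c),.055,181-c,.9,4)])
E
```

```text
[np.float64(0.5867830771216221), np.float64(-0.18347372404939646), np.float64(0.11249468668254249), np.float64(111.5273370418891)]
[[0, 0, 0.05, -0.18, -0.07, -0.05, 0.35], [0, 0, 0.09, -0.36, -0.15, -0.09, 0.35], [0, 0, 0.09, -0.36, -0.15, -0.09, 0.35], [0, 0, 0.09, -0.36, -0.15, 0.31, 0.35], [0, 0, 0.09, -0.36, -0.15, 0.72, 0.35]]
[[0, 0, 0.0, 0.0, 0.0, -0.0, 0.35], [0, 0, 0.0, 0.0, 0.0, -0.0, 0.35], [0, 0, 0.0, 0.0, 0.0, -0.0, 0.9], [0, 0, 0.0, 0.0, 0.0, -0.0, 0.9], [0, 0, 0.0, 0.0, 0.0, -0.0, 0.9]]
[[0, 0, 0.0, 0.0, 0.0, -0.0, 0.9], [0, 0, 0.0, 0.0, 0.0, -0.0, 0.9]]
end [0.5862, -0.2147, 0.0549, 103.4273]
```

>>> jog_arm:
  rows:
    - [0,0,0.05,-0.18,-0.07,-0.05,0.35]
    - [0,0,0.09,-0.36,-0.15,-0.09,0.35]
    - [0,0,0.09,-0.36,-0.15,-0.09,0.35]
    - [0,0,0.09,-0.36,-0.15,0.31,0.35]
    - [0,0,0.09,-0.36,-0.15,0.7,0.35]

```text
time: 8.05
tcp_pos: [0.5886, -0.2132, 0.0579]
orientation: [[-0.235, 0.972, 0.003], [0.972, 0.235, -0.0], [-0.001, 0.003, -1.0]]
force: [-0.5, -0.4, -0.0]
opening: 0.0556
grasp_force: 0.0
```

>>> jog_arm:
  rows:
    - [0,0,0,0,0,0,0.35]
    - [0,0,0,0,0,0,0.35]
    - [0,0,0,0,0,0,0.9]
    - [0,0,0,0,0,0,0.9]
    - [0,0,0,0,0,0,0.9]

```text
time: 8.55
tcp_pos: [0.5882, -0.2142, 0.0595]
orientation: [[-0.234, 0.972, 0.002], [0.972, 0.234, -0.001], [-0.001, 0.002, -1.0]]
force: [-1.3, -0.5, 4.9]
opening: 0.0198
grasp_force: 58.4
```

>>> jog_arm:
  rows:
    - [0,0,-0.09,0.01,0.08,0,0.9]
    - [0,0,-0.17,0.02,0.15,0,0.9]
    - [0,0,-0.26,0.05,0.23,0,0.9]
    - [0,0,-0.35,0.08,0.29,0,0.9]
    - [0,0,-0.44,0.13,0.36,0,0.9]

```text
time: 9.05
tcp_pos: [0.6131, -0.1962, 0.0595]
orientation: [[-0.803, 0.596, 0.0], [0.596, 0.803, 0.0], [0.0, 0.0, -1.0]]
force: [-3.6, 3.2, 6.9]
opening: 0.0198
grasp_force: 58.6
```

>>> jog_arm:
  rows:
    - [0,0,-0.08,0.01,0.07,0,0.9]
    - [0,0,-0.17,0.02,0.15,0,0.9]
    - [0,0,-0.26,0.05,0.22,0,0.9]
    - [0,0,-0.35,0.08,0.29,0,0.9]
    - [0,0,-0.43,0.13,0.35,0,0.9]

```text
time: 9.55
tcp_pos: [0.6202, -0.1698, 0.0594]
orientation: [[-0.999, -0.035, -0.003], [-0.035, 0.999, -0.003], [0.003, -0.003, -1.0]]
force: [-6.2, -10.2, 13.3]
opening: 0.0198
grasp_force: 60.1
```

>>> jog_arm:
  rows:
    - [0,0,0,0,0,0,0.9]
    - [0,0,0,0,0,0,0.35]
    - [0,0,0,0,0,0,0.35]
    - [0,0,0,0,0,0,0.35]
    - [0,0,0,0,0,0,0.35]

```text
time: 10.05
tcp_pos: [0.6218, -0.1679, 0.0578]
orientation: [[-0.999, -0.032, 0.001], [-0.032, 0.999, 0.0], [-0.001, 0.0, -1.0]]
force: [0.3, -0.3, -0.3]
opening: 0.0552
grasp_force: 0.0
```

>>> jog_arm:
  rows:
    - [0,0,0,0,0,-0.4,0.35]
    - [0,0,0,0,0,-0.8,0.35]
    - [0,0,0,0,0,-1,0.2]
    - [0,0,0,0,0,-1,0.2]

```text
time: 10.45
tcp_pos: [0.6235, -0.1683, 0.1401]
orientation: [[-0.999, -0.032, 0.005], [-0.032, 1.0, -0.001], [-0.005, -0.001, -1.0]]
force: [-0.8, -0.1, 0.6]
opening: 0.0683
grasp_force: 0.0
```

```bash
python3 - <<'E'
from plan import *
print(pose())
d=snap('scene'); np.save('s1.npy',d,allow_pickle=True); e=snap('side'); np.save('e1.npy',e,allow_pickle=True)
for i in (1,2,3): print('ball side',(proj(e,np.array([*ball(i,0),.066]))*1.42).round())
save(d,'s1',(90,80,360,420),2)
hsv=cv2.cvtColor(d['color'],cv2.COLOR_RGB2HSV)
for x,y in [(231,425),(299,467),(405,170),(405,190)]:
    print(hsv[int(y/1.42)-8:int(y/1.42)+9:4,int(x/1.42)-8:int(x/1.42)+9:4].tolist())
E
```

```text
[np.float64(0.623490981731294), np.float64(-0.16834685441718716), np.float64(0.14010425152342168), np.float64(-178.1927049670188)]
ball side [325. 342.]
ball side [339. 297.]
ball side [350. 262.]
[[[18, 108, 221], [15, 130, 173], [16, 131, 127], [16, 136, 175], [17, 116, 209]], [[15, 129, 146], [17, 58, 70], [15, 107, 110], [16, 138, 194], [16, 136, 184]], [[16, 85, 81], [17, 122, 146], [16, 139, 182], [14, 76, 84], [16, 134, 160]], [[16, 130, 161], [16, 140, 170], [15, 61, 75], [16, 88, 87], [16, 137, 171]], [[16, 131, 168], [16, 134, 162], [15, 133, 163], [16, 134, 166], [15, 127, 124]]]
[[[17, 118, 204], [16, 132, 153], [15, 103, 97], [15, 124, 127], [16, 123, 211]], [[15, 131, 167], [16, 131, 214], [14, 97, 108], [18, 46, 67], [15, 124, 136]], [[15, 102, 103], [14, 101, 106], [16, 135, 208], [16, 122, 153], [15, 95, 99]], [[16, 126, 146], [16, 49, 68], [13, 77, 83], [16, 135, 182], [16, 138, 192]], [[16, 138, 165], [15, 125, 149], [14, 116, 128], [15, 136, 174], [15, 125, 135]]]
[[[18, 100, 214], [18, 97, 220], [17, 99, 214], [17, 101, 214], [17, 101, 214]], [[18, 100, 203], [17, 101, 214], [18, 101, 215], [17, 100, 214], [18, 100, 210]], [[18, 104, 205], [16, 126, 156], [16, 129, 198], [16, 125, 145], [17, 111, 213]], [[16, 122, 196], [14, 49, 68], [16, 131, 205], [17, 52, 69], [16, 129, 196]], [[17, 116, 174], [16, 125, 153], [16, 132, 189], [15, 119, 143], [17, 123, 162]]]
[[[16, 117, 187], [15, 87, 88], [16, 127, 203], [14, 69, 78], [16, 128, 189]], [[17, 115, 167], [16, 133, 146], [15, 135, 172], [16, 132, 155], [16, 119, 144]], [[16, 109, 141], [16, 127, 129], [16, 116, 110], [16, 128, 120], [17, 108, 163]], [[18, 97, 139], [17, 102, 135], [16, 114, 123], [16, 104, 130], [17, 99, 196]], [[15, 88, 136], [17, 93, 131], [18, 93, 137], [18, 101, 207], [18, 100, 209]]]
```

View pics/s1.png

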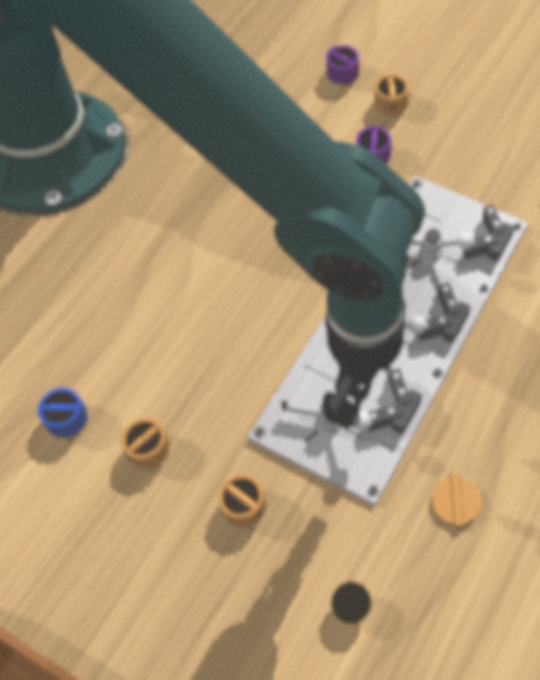

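Scene crop: all three collars look open, and the bronze valves are still at (143,440), (242,497) and (391,90). I'll start with the valve next to the fixture.

```bash
python3 - <<'E'
from plan import *
plan([(.561,-.289,.16,91,.1,2)])
E
```

```text
[[0, 0, 0.08, 0.07, -0.12, -0.02, 0.1], [0, 0, 0.17, 0.13, -0.25, -0.05, 0.1], [0, 0, 0.25, 0.2, -0.37, -0.07, 0.1], [0, 0, 0.34, 0.27, -0.49, -0.1, 0.1], [0, 0, 0.42, 0.33, -0.62, -0.12, 0.1]]
[[0, 0, 0.08, -0.02, -0.14, -0.02, 0.1], [0, 0, 0.17, -0.04, -0.28, -0.05, 0.1], [0, 0, 0.25, -0.07, -0.41, -0.07, 0.1], [0, 0, 0.34, -0.09, -0.55, -0.09, 0.1], [0, 0, 0.42, -0.11, -0.69, -0.12, 0.1]]
[[0, 0, 0.08, -0.11, -0.09, -0.02, 0.1], [0, 0, 0.17, -0.21, -0.19, -0.05, 0.1], [0, 0, 0.17, -0.21, -0.19, -0.05, 0.1], [0, 0, 0.17, -0.21, -0.19, -0.05, 0.1]]
end [0.561, -0.289, 0.1603, -269.0985]
```

>>> jog_arm:
  rows:
    - [0,0,0.08,0.07,-0.12,-0.02,0.1]
    - [0,0,0.17,0.13,-0.25,-0.05,0.1]
    - [0,0,0.25,0.2,-0.37,-0.07,0.1]
    - [0,0,0.34,0.27,-0.49,-0.1,0.1]
    - [0,0,0.42,0.33,-0.62,-0.12,0.1]

```text
time: 11.05
tcp_pos: [0.5949, -0.2189, 0.1452]
orientation: [[-0.806, 0.592, -0.004], [0.592, 0.806, 0.001], [0.004, -0.002, -1.0]]
force: [-0.1, 0.6, -0.0]
opening: 0.0771
grasp_force: 0.0
```

>>> jog_arm:
  rows:
    - [0,0,0.08,-0.02,-0.14,-0.02,0.1]
    - [0,0,0.17,-0.04,-0.28,-0.05,0.1]
    - [0,0,0.25,-0.07,-0.41,-0.07,0.1]
    - [0,0,0.34,-0.09,-0.55,-0.09,0.1]
    - [0,0,0.42,-0.11,-0.69,-0.12,0.1]

```text
time: 11.55
tcp_pos: [0.5697, -0.2687, 0.1547]
orientation: [[-0.274, 0.962, -0.004], [0.962, 0.274, 0.001], [0.002, -0.004, -1.0]]
force: [-1.3, 0.3, 0.4]
opening: 0.0768
grasp_force: 0.0
```

>>> jog_arm:
  rows:
    - [0,0,0.08,-0.11,-0.09,-0.02,0.1]
    - [0,0,0.17,-0.21,-0.19,-0.05,0.1]
    - [0,0,0.17,-0.21,-0.19,-0.05,0.1]
    - [0,0,0.17,-0.21,-0.19,-0.05,0.1]

```text
time: 11.95
tcp_pos: [0.5607, -0.2885, 0.1595]
orientation: [[-0.018, 1.0, -0.002], [1.0, 0.018, 0.001], [0.001, -0.002, -1.0]]
force: [0.9, -0.7, -0.5]
opening: 0.0765
grasp_force: 0.0
```

```bash
cat > drum.py <<'E'
from plan import *
def drum(d,guess,z0=0.,sat=150,name=None):
    """centre of the bronze drum nearest guess (world xy); z0 = height it stands on"""
    hsv=cv2.cvtColor(d['color'],cv2.COLOR_RGB2HSV)
    m=cv2.inRange(hsv,(5,sat,70),(20,255,255))
    m=cv2.morphologyEx(m,cv2.MORPH_OPEN,np.ones((3,3))); m=cv2.morphologyEx(m,cv2.MORPH_CLOSE,np.ones((13,13)))
    cs,_=cv2.findContours(m,cv2.RETR_EXTERNAL,cv2.CHAIN_APPROX_NONE)
    cs=[c for c in cs if cv2.contourArea(c)>120]
    g=proj(d,np.array([*guess,z0+.02]))
    c=min(cs,key=lambda c:np.linalg.norm(c[:,0].mean(0)-g)); h=cv2.convexHull(c)[:,0].astype(float)
    P=lambda z: np.array([onz(d,u,v,z)[:2] for u,v in h])
    mid=P(z0+.018); e=mid.mean(0)-d['T'][:2,3]; e/=np.linalg.norm(e); l=np.array([-e[1],e[0]])
    far=(P(z0+.036)@e).max(); near=(P(z0)@e).min(); lat=mid@l
    cen=e*(far+near)/2+l*(lat.max()+lat.min())/2
    print('drum',cen.round(4),'len',round(far-near,4),'wid',round(np.ptp(lat),4),'area',cv2.contourArea(c))
    return cen
E
python3 - <<'E'
from drum import *
print(pose()); d=snap('wrist'); np.save('w5.npy',d,allow_pickle=True); save(d,'w5',k=1.42)
for s in (120,140,160,180):
    try: drum(d,(.561,-.289),sat=s)
    except Exception as x: print(x)
E
```

```text
[np.float64(0.5606752715010641), np.float64(-0.28850420894015427), np.float64(0.159473652989067), np.float64(91.05181870347843)]
drum [ 0.5378 -0.3069] len 0.0505 wid 0.0547 area 3021.0
min() iterable argument is empty
min() iterable argument is empty
min() iterable argument is empty
```

View pics/w5.png

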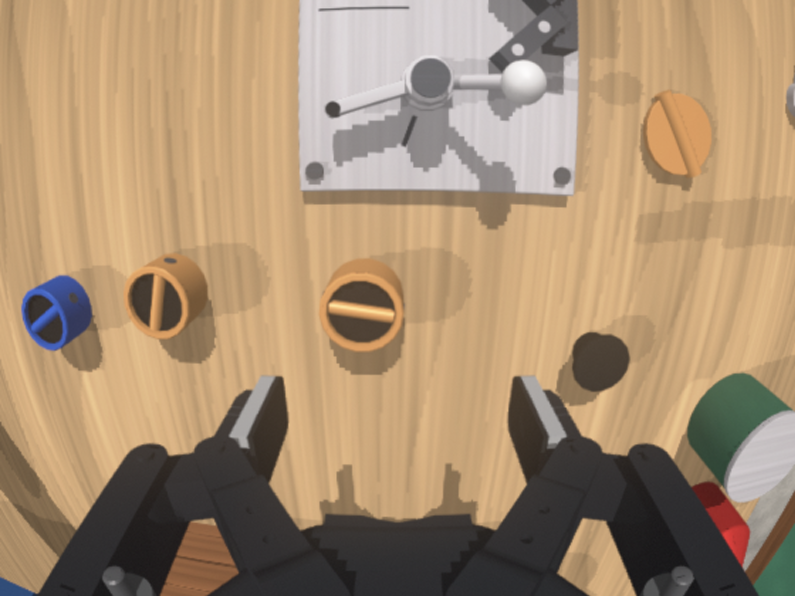

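Wrist picture: valve B has its top rim centre at (361,312), valve C is at (157,301) and blue is at (48,318). Collar 3 is open, with its ball at (524,82).

```bash
python3 - <<'E'
from drum import *
d=np.load('w5.npy',allow_pickle=True).item()
k=1/1.42
for p in [(361.5,311.5),(157,301)]: print(onz(d,p[0]*k,p[1]*k,.036).round(4))
a=[onz(d,u*k,v*k,.036)[:2] for u,v in [(320,308),(404,308),(361,274),(361,350)]]; print(np.round(a,4).tolist())
print('ball3',proj(d,np.array([*ball(3,0),.066]))*1.42)
hsv=cv2.cvtColor(d['color'],cv2.COLOR_RGB2HSV)
for p in [(361,272),(326,320),(361,345),(361,362),(440,285),(300,240)]: print(p,hsv[int(p[1]*k),int(p[0]*k)])
for s in (110,115,120,125,130): drum(d,(.54,-.3),sat=s)
E
```

```text
[ 0.5386 -0.3054  0.036 ]
[ 0.4027 -0.3017  0.036 ]
[[0.5135, -0.3037], [0.564, -0.3026], [0.5385, -0.2819], [0.538, -0.3311]]
ball3 [525.88720154  78.00499447]
(361, 272) [ 15 135 192]
(326, 320) [ 15 137 216]
(361, 345) [ 15 136 207]
(361, 362) [ 17 101 142]
(440, 285) [ 16  99 183]
(300, 240) [ 16 101 195]
drum [ 0.5379 -0.3068] len 0.0511 wid 0.0554 area 3109.5
drum [ 0.5379 -0.3069] len 0.0509 wid 0.055 area 3059.0
drum [ 0.5378 -0.3069] len 0.0505 wid 0.0547 area 3021.0
drum [ 0.5379 -0.3069] len 0.0501 wid 0.054 area 2977.0
drum [ 0.538  -0.3069] len 0.049 wid 0.0537 area 2911.0
```

```bash
python3 - <<'E'
from drum import *
B=(.5382,-.3062)
plan([(*B,.09,91,.1,1),(*B,.012,91,.1,2),(*B,.012,91,.8,5)])
print(); a=fx(3,-.075,0)
plan([(*B,.10,91,.8,0),(*a,.10,181,.8,2),(*a,.0225,181,.8,3)],start=(*B,.012,91))
E
```

```text
[[0, 0, 0.0, -0.07, -0.1, 0.29, 0.1], [0, 0, 0.0, -0.15, -0.19, 0.58, 0.1], [0, 0, 0.0, -0.22, -0.29, 0.87, 0.1], [0, 0, 0.0, -0.22, -0.29, 0.87, 0.1]]
[[0, 0, 0.0, -0.0, -0.0, 0.33, 0.1], [0, 0, 0.0, -0.0, -0.0, 0.65, 0.1], [0, 0, 0.0, -0.0, -0.0, 0.98, 0.1], [0, 0, 0.0, -0.0, -0.0, 0.98, 0.1], [0, 0, 0.0, -0.0, -0.0, 0.98, 0.1]]
[[0, 0, 0.0, -0.0, -0.0, -0.0, 0.8], [0, 0, 0.0, -0.0, -0.0, -0.0, 0.8], [0, 0, 0.0, -0.0, -0.0, -0.0, 0.8], [0, 0, 0.0, -0.0, -0.0, -0.0, 0.8], [0, 0, 0.0, -0.0, -0.0, -0.0, 0.8]]
[[0, 0, 0.0, -0.0, -0.0, -0.0, 0.8]]
end [0.5383, -0.3061, 0.0117, 91.0829]

[[0, 0, -0.0, 0.0, 0.0, -0.37, 0.8], [0, 0, -0.0, 0.0, 0.0, -0.73, 0.8]]
[[0, 0, -0.0, 0.0, 0.0, -0.37, 0.8], [0, 0, -0.08, 0.19, -0.0, -0.37, 0.8], [0, 0, -0.17, 0.38, -0.01, -0.37, 0.8], [0, 0, -0.25, 0.58, -0.01, -0.37, 0.8], [0, 0, -0.33, 0.77, -0.01, -0.37, 0.8]]
[[0, 0, -0.09, 0.17, 0.09, -0.0, 0.8], [0, 0, -0.17, 0.34, 0.18, -0.0, 0.8], [0, 0, -0.25, 0.51, 0.28, -0.0, 0.8], [0, 0, -0.34, 0.68, 0.37, -0.0, 0.8], [0, 0, -0.42, 0.84, 0.46, -0.0, 0.8]]
[[0, 0, -0.08, 0.08, 0.18, -0.0, 0.8], [0, 0, -0.17, 0.16, 0.36, -0.0, 0.8], [0, 0, -0.25, 0.23, 0.53, -0.0, 0.8], [0, 0, -0.25, 0.23, 0.53, -0.0, 0.8], [0, 0, -0.25, 0.23, 0.53, -0.0, 0.8]]
[[0, 0, -0.0, 0.0, 0.0, 0.32, 0.8], [0, 0, -0.0, 0.0, 0.0, 0.65, 0.8], [0, 0, -0.0, 0.0, 0.0, 0.97, 0.8], [0, 0, -0.0, 0.0, 0.0, 0.97, 0.8], [0, 0, -0.0, 0.0, 0.0, 0.97, 0.8]]
[[0, 0, -0.0, 0.0, 0.0, -0.0, 0.8]]
end [0.5321, -0.1219, 0.0224, 181.0]
```

>>> jog_arm:
  rows:
    - [0,0,0,-0.07,-0.1,0.29,0.1]
    - [0,0,0,-0.15,-0.19,0.58,0.1]
    - [0,0,0,-0.22,-0.29,0.87,0.1]
    - [0,0,0,-0.22,-0.29,0.87,0.1]

```text
time: 12.4
tcp_pos: [0.5349, -0.306, 0.0879]
orientation: [[-0.016, 1.0, -0.008], [1.0, 0.016, 0.003], [0.004, -0.007, -1.0]]
force: [-0.4, 1.0, 0.9]
opening: 0.077
grasp_force: 0.0
```

>>> jog_arm:
  rows:
    - [0,0,0,0,0,0.33,0.1]
    - [0,0,0,0,0,0.6,0.1]
    - [0,0,0,0,0,0.75,0.1]
    - [0,0,0,0,0,0.75,0.1]
    - [0,0,0,0,0,0.75,0.1]

```text
time: 12.9
tcp_pos: [0.5394, -0.3068, 0.032]
orientation: [[-0.017, 1.0, 0.001], [1.0, 0.017, -0.0], [-0.0, 0.001, -1.0]]
force: [-0.6, -0.7, -0.3]
opening: 0.0769
grasp_force: 0.0
```

>>> jog_arm:
  rows:
    - [0,0,0,0,0,0,0.1]
    - [0,0,0,0,0,0,0.1]

```text
time: 13.1
tcp_pos: [0.5393, -0.3074, 0.0325]
orientation: [[-0.016, 1.0, 0.002], [1.0, 0.016, -0.001], [-0.001, 0.002, -1.0]]
force: [-0.4, 0.2, -0.3]
opening: 0.0772
grasp_force: 0.0
```

>>> jog_arm:
  rows:
    - [0,0,0,0.01,-0.01,0.15,0.1]
    - [0,0,0,0.01,-0.01,0.23,0.1]
    - [0,0,0,0.01,-0.01,0.23,0.1]
    - [0,0,0,0.01,-0.01,0.23,0.8]
    - [0,0,0,0.01,-0.01,0.23,0.8]

```text
time: 13.6
tcp_pos: [0.5379, -0.3063, 0.0131]
orientation: [[-0.016, 1.0, 0.0], [1.0, 0.016, -0.0], [-0.0, 0.0, -1.0]]
force: [0.2, 0.4, 0.9]
opening: 0.0506
grasp_force: 63.6
```

>>> jog_arm:
  rows:
    - [0,0,0,0,0,0,0.8]
    - [0,0,0,0,0,0,0.8]
    - [0,0,0,0,0,0,0.8]

```text
time: 13.9
tcp_pos: [0.5379, -0.3063, 0.0132]
orientation: [[-0.016, 1.0, 0.0], [1.0, 0.016, -0.0], [-0.0, 0.0, -1.0]]
force: [-0.7, -0.7, 2.9]
opening: 0.0505
grasp_force: 62.8
```

>>> jog_arm:
  rows:
    - [0,0,0,0,0,-0.2,0.8]
    - [0,0,0,0,0,-0.6,0.8]
    - [0,0,0,0,0,-1,0.8]
    - [0,0,0,0,0,-1,0.8]
    - [0,0,0,0,0,-1,0.8]

```text
time: 14.4
tcp_pos: [0.5377, -0.3063, 0.0939]
orientation: [[-0.016, 1.0, 0.001], [1.0, 0.016, -0.001], [-0.001, 0.001, -1.0]]
force: [0.7, 0.1, -3.4]
opening: 0.0505
grasp_force: 63.3
```

```bash
python3 - <<'E'
from drum import *
p=pose(); print(p, ctrl.get_state()['opening']); a=fx(3,-.075,0)
plan([(p[0],p[1],.10,91,.8,0),(*a,.10,181,.8,4)])
E
```

```text
[np.float64(0.5377351115670117), np.float64(-0.30629575330731007), np.float64(0.09387883512357958), np.float64(90.89552398253075)] 0.050452289447111325
[[0, 0, -0.0, 0.0, 0.0, -0.08, 0.8], [0, 0, -0.08, 0.19, -0.0, -0.08, 0.8], [0, 0, -0.17, 0.38, -0.01, -0.08, 0.8], [0, 0, -0.25, 0.58, -0.01, -0.08, 0.8], [0, 0, -0.33, 0.77, -0.01, -0.08, 0.8]]
[[0, 0, -0.09, 0.17, 0.09, 0.0, 0.8], [0, 0, -0.17, 0.34, 0.18, 0.0, 0.8], [0, 0, -0.25, 0.51, 0.28, 0.0, 0.8], [0, 0, -0.34, 0.68, 0.37, 0.0, 0.8], [0, 0, -0.42, 0.84, 0.46, 0.0, 0.8]]
[[0, 0, -0.08, 0.08, 0.18, 0.0, 0.8], [0, 0, -0.17, 0.15, 0.36, 0.0, 0.8], [0, 0, -0.25, 0.23, 0.53, 0.0, 0.8], [0, 0, -0.25, 0.23, 0.53, 0.0, 0.8], [0, 0, -0.25, 0.23, 0.53, 0.0, 0.8]]
[[0, 0, -0.0, -0.0, 0.0, 0.0, 0.8], [0, 0, -0.0, -0.0, 0.0, 0.0, 0.8]]
end [0.532, -0.1219, 0.1003, 180.8955]
```

Gripped: opening 50.5 mm and the weight shows. Carrying it to nest 3.

>>> jog_arm:
  rows:
    - [0,0,0,0,0,-0.08,0.8]
    - [0,0,-0.08,0.19,0,-0.08,0.8]
    - [0,0,-0.17,0.38,-0.01,-0.08,0.8]
    - [0,0,-0.25,0.58,-0.01,-0.08,0.8]
    - [0,0,-0.33,0.77,-0.01,-0.08,0.8]

```text
time: 14.9
tcp_pos: [0.5347, -0.2436, 0.0981]
orientation: [[-0.514, 0.858, -0.003], [0.858, 0.514, 0.001], [0.002, -0.002, -1.0]]
force: [0.6, -0.3, -3.6]
opening: 0.0506
grasp_force: 63.2
```

>>> jog_arm:
  rows:
    - [0,0,-0.09,0.17,0.09,0,0.8]
    - [0,0,-0.17,0.34,0.18,0,0.8]
    - [0,0,-0.25,0.51,0.28,0,0.8]
    - [0,0,-0.34,0.68,0.37,0,0.8]
    - [0,0,-0.42,0.84,0.46,0,0.8]

```text
time: 15.4
tcp_pos: [0.5321, -0.1673, 0.0982]
orientation: [[-0.932, 0.363, -0.003], [0.363, 0.932, 0.001], [0.003, -0.0, -1.0]]
force: [1.0, -0.1, -3.9]
opening: 0.0502
grasp_force: 63.0
```

>>> jog_arm:
  rows:
    - [0,0,-0.08,0.08,0.18,0,0.8]
    - [0,0,-0.17,0.15,0.36,0,0.8]
    - [0,0,-0.25,0.23,0.53,0,0.8]
    - [0,0,-0.25,0.23,0.53,0,0.8]
    - [0,0,-0.25,0.23,0.53,0,0.8]

```text
time: 15.9
tcp_pos: [0.5312, -0.1223, 0.0986]
orientation: [[-1.0, -0.013, -0.002], [-0.013, 1.0, -0.0], [0.002, -0.0, -1.0]]
force: [-0.4, -0.8, -3.0]
opening: 0.0505
grasp_force: 63.0
```

>>> jog_arm:
  rows:
    - [0,0,0,0,0,0.3,0.8]
    - [0,0,0,0,0,0.6,0.8]
    - [0,0,0,0,0,0.75,0.8]
    - [0,0,0,0,0,0.75,0.8]
    - [0,0,0,0,0,0.75,0.8]

```text
time: 16.4
tcp_pos: [0.5321, -0.1223, 0.0394]
orientation: [[-1.0, -0.015, -0.0], [-0.015, 1.0, -0.0], [0.0, -0.0, -1.0]]
force: [1.0, 0.2, -3.3]
opening: 0.0506
grasp_force: 63.1
```

>>> jog_arm:
  rows:
    - [0,0,0,0,0,0,0.8]
    - [0,0,0,0,0,0,0.8]

```text
time: 16.6
tcp_pos: [0.5326, -0.1221, 0.0402]
orientation: [[-1.0, -0.015, 0.002], [-0.015, 1.0, -0.0], [-0.002, -0.0, -1.0]]
force: [-0.3, -0.3, -3.2]
opening: 0.0502
grasp_force: 63.1
```

```bash
python3 - <<'E'
from drum import *
print(pose()); plan([(*fx(3,-.075,0),.024,181,.8,3)])
E
```

```text
[np.float64(0.5326121733173148), np.float64(-0.12207384855268541), np.float64(0.040239007945753844), np.float64(-179.1214935721473)]
[[0, 0, -0.0, 0.01, 0.01, 0.2, 0.8], [0, 0, -0.0, 0.01, 0.01, 0.2, 0.8], [0, 0, -0.0, 0.01, 0.01, 0.2, 0.8], [0, 0, -0.0, 0.01, 0.01, 0.2, 0.8]]
end [0.5318, -0.1213, 0.0242, -179.1215]
```

>>> jog_arm:
  rows:
    - [0,0,0,0.01,0.01,0.12,0.8]
    - [0,0,0,0.01,0.01,0.2,0.8]
    - [0,0,0,0.01,0.01,0.21,0.8]
    - [0,0,0,0.01,0.01,0.21,0.8]
    - [0,0,0,0.01,0.01,0.21,0.8]

```text
time: 17.1
tcp_pos: [0.531, -0.121, 0.0225]
orientation: [[-1.0, -0.016, -0.0], [-0.016, 1.0, -0.0], [0.0, -0.0, -1.0]]
force: [-1.3, 0.5, 1.8]
opening: 0.0505
grasp_force: 65.2
```

>>> jog_arm:
  rows:
    - [0,0,0,0,0,0,0.22]
    - [0,0,0,0,0,0,0.22]
    - [0,0,0,0,0,0,0.22]
    - [0,0,0,0,0,0,0.22]

```text
time: 17.5
tcp_pos: [0.5312, -0.1211, 0.0225]
orientation: [[-1.0, -0.016, 0.0], [-0.016, 1.0, 0.0], [-0.0, 0.0, -1.0]]
force: [0.0, 0.7, -0.3]
opening: 0.0665
grasp_force: 0.0
```

>>> jog_arm:
  rows:
    - [0,0,0,0.2,0,0,0.22]
    - [0,0,0,0.4,0,0,0.22]
    - [0,0,0,0.58,0,0,0.22]
    - [0,0,0,0.58,0,0,0.65]
    - [0,0,0,0.58,0,0,0.65]

```text
time: 18.0
tcp_pos: [0.4854, -0.1217, 0.0226]
orientation: [[-1.0, -0.016, 0.001], [-0.016, 1.0, 0.0], [-0.001, 0.0, -1.0]]
force: [-0.5, 0.6, -0.2]
opening: 0.0386
grasp_force: 0.0
```

>>> jog_arm:
  rows:
    - [0,0,0,0,0,0,0.65]
    - [0,0,0,0,0,0,0.65]

```text
time: 18.2
tcp_pos: [0.486, -0.1218, 0.0226]
orientation: [[-1.0, -0.016, 0.002], [-0.016, 1.0, 0.0], [-0.002, 0.0, -1.0]]
force: [-0.4, -0.0, 0.4]
opening: 0.0301
grasp_force: 0.0
```

```bash
python3 - <<'E'
from drum import *
print(pose()); d=snap('wrist'); np.save('w6.npy',d,allow_pickle=True); save(d,'w6',k=1.42)
drum(d,fx(3,-.075,0),z0=.01,sat=115)
E
```

```text
[np.float64(0.4860420429685317), np.float64(-0.12175707422861652), np.float64(0.022584760204037123), np.float64(-179.0948313638375)]
drum [ 0.5127 -0.1215] len 0.0118 wid 0.0445 area 3565.0
```

View pics/w6.png

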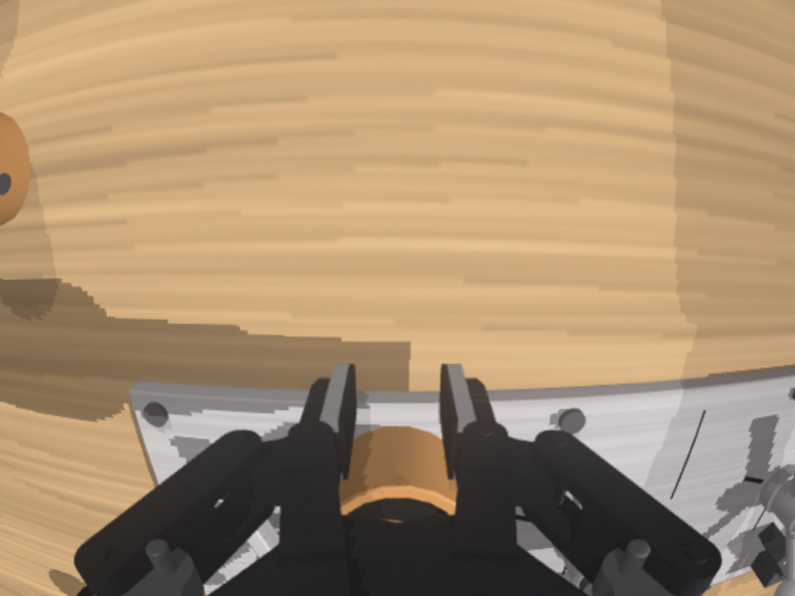

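Wrist picture: the valve, about (398,460), stands centred on the plate ahead of the two fingers. Now the push.

>>> jog_arm:
  rows:
    - [0,0,0,-0.15,0,0,0.65]
    - [0,0,0,-0.3,0,0,0.65]
    - [0,0,0,-0.45,0,0,0.65]
    - [0,0,0,-0.6,0.01,0,0.65]
    - [0,0,0,-0.7,0.01,0,0.65]

```text
time: 18.75
tcp_pos: [0.5428, -0.1199, 0.0226]
orientation: [[-1.0, -0.016, 0.002], [-0.016, 1.0, 0.0], [-0.002, 0.0, -1.0]]
force: [-1.4, 0.0, 0.4]
opening: 0.0301
grasp_force: 0.5
```

>>> jog_arm:
  rows:
    - [0,0,0,-0.1,0,0,0.65]
    - [0,0,0,-0.2,0,0,0.65]
    - [0,0,0,-0.25,0,0,0.65]
    - [0,0,0,-0.28,0,0,0.65]
    - [0,0,0,-0.28,0,0,0.65]

```text
time: 19.25
tcp_pos: [0.5635, -0.1198, 0.0225]
orientation: [[-1.0, -0.016, 0.001], [-0.016, 1.0, 0.0], [-0.001, 0.0, -1.0]]
force: [-0.4, -0.6, 1.0]
opening: 0.0301
grasp_force: 0.0
```

>>> jog_arm:
  rows:
    - [0,0,0,-0.03,0,0,0.65]
    - [0,0,0,-0.06,0,0,0.65]
    - [0,0,0,-0.06,0,0,0.65]

```text
time: 19.55
tcp_pos: [0.5682, -0.1197, 0.0225]
orientation: [[-1.0, -0.016, 0.0], [-0.016, 1.0, 0.0], [-0.0, 0.0, -1.0]]
force: [-0.6, -0.9, -0.7]
opening: 0.0297
grasp_force: 0.2
```

>>> jog_arm:
  rows:
    - [0,0,0,-0.03,-0.01,0,0.65]
    - [0,0,0,-0.06,-0.01,0,0.65]
    - [0,0,0,-0.06,-0.01,0,0.65]

```text
time: 19.85
tcp_pos: [0.5733, -0.1205, 0.0225]
orientation: [[-1.0, -0.016, 0.001], [-0.016, 1.0, 0.0], [-0.001, 0.0, -1.0]]
force: [-0.1, 0.9, -0.5]
opening: 0.0301
grasp_force: 0.1
```

>>> jog_arm:
  rows:
    - [0,0,0,-0.03,0,0,0.65]
    - [0,0,0,-0.03,0,0,0.65]

```text
time: 20.05
tcp_pos: [0.5746, -0.1206, 0.0224]
orientation: [[-1.0, -0.016, -0.001], [-0.016, 1.0, -0.0], [0.001, -0.0, -1.0]]
force: [-1.7, -0.4, 1.2]
opening: 0.03
grasp_force: 1.2
```

>>> jog_arm:
  rows:
    - [0,0,0,-0.02,0,0,0.65]
    - [0,0,0,-0.02,0,0,0.65]

```text
time: 20.25
tcp_pos: [0.5747, -0.1206, 0.0222]
orientation: [[-1.0, -0.016, -0.004], [-0.016, 1.0, -0.001], [0.004, -0.001, -1.0]]
force: [-4.6, 0.6, 2.1]
opening: 0.0298
grasp_force: 3.1
```

>>> jog_arm:
  rows:
    - [0,0,0,-0.02,0,0,0.65]
    - [0,0,0,-0.04,0,0,0.65]
    - [0,0,0,-0.04,0,0,0.65]
    - [0,0,0,-0.04,0,0,0.65]

```text
time: 20.65
tcp_pos: [0.5749, -0.1206, 0.0219]
orientation: [[-1.0, -0.015, -0.01], [-0.015, 1.0, -0.002], [0.01, -0.001, -1.0]]
force: [-8.5, -0.3, 6.2]
opening: 0.0296
grasp_force: 6.0
```

>>> jog_arm:
  rows:
    - [0,0,0,-0.04,0,0,0.65]
    - [0,0,0,-0.04,0,0,0.65]

```text
time: 20.85
tcp_pos: [0.575, -0.1206, 0.0215]
orientation: [[-1.0, -0.015, -0.016], [-0.015, 1.0, -0.002], [0.016, -0.002, -1.0]]
force: [-13.5, 0.5, 9.6]
opening: 0.0301
grasp_force: 9.3
```

Hard stop at x = 0.575, exactly where the seat is predicted. I'll back off, rise and look from above.

>>> jog_arm:
  rows:
    - [0,0,0,0.2,0,0,0.65]
    - [0,0,0,0.6,0,0,0.65]
    - [0,0,0,0.6,0,-0.3,0.5]
    - [0,0,0,0.6,0,-0.6,0.35]
    - [0,0,0,0.6,0,-0.9,0.35]

```text
time: 21.35
tcp_pos: [0.5368, -0.1207, 0.0956]
orientation: [[-1.0, -0.016, 0.004], [-0.016, 1.0, 0.001], [-0.004, 0.001, -1.0]]
force: [0.4, 0.5, -0.4]
opening: 0.0555
grasp_force: 0.0
```

>>> jog_arm:
  rows:
    - [0,0,0,-0.3,-0.2,-0.3,0.35]
    - [0,0,0,-0.6,-0.4,-0.6,0.35]
    - [0,0,0,-0.95,-0.6,-0.8,0.35]
    - [0,0,0,-0.95,-0.6,-0.8,0.35]
    - [0,0,0,-0.95,-0.6,-0.8,0.35]

```text
time: 21.85
tcp_pos: [0.6136, -0.1682, 0.1592]
orientation: [[-1.0, -0.015, 0.004], [-0.015, 1.0, 0.0], [-0.004, -0.0, -1.0]]
force: [-0.5, 0.0, -0.5]
opening: 0.0551
grasp_force: 0.0
```

>>> jog_arm:
  rows:
    - [0,0,0,0,0,0,0.35]
    - [0,0,0,0,0,0,0.35]

```text
time: 22.05
tcp_pos: [0.6106, -0.1669, 0.1576]
orientation: [[-1.0, -0.017, -0.002], [-0.017, 1.0, 0.001], [0.002, 0.001, -1.0]]
force: [1.3, 0.1, 0.5]
opening: 0.0553
grasp_force: 0.0
```

```bash
python3 - <<'E'
from drum import *
print(pose()); d=snap('wrist'); np.save('w7.npy',d,allow_pickle=True); save(d,'w7',k=1.42)
drum(d,SEAT[3],z0=.01,sat=115)
print(SEAT[3], proj(d,np.array([*SEAT[3],.046]))*1.42,proj(d,np.array([*ball(3,0),.066]))*1.42)
plan([(*ball(3,0),.11,181,.35,2)]);print()
plan([(*ball(3,0),.057,181,.35,3),(*ball(3,0),.057,181,.9,4)],start=[*ball(3,0),.11,181]);print()
plan(arc(3,0,111,.057,.9,2),start=[*ball(3,0),.057,181])
E
```

```text
[np.float64(0.6105951322584942), np.float64(-0.16685821267760634), np.float64(0.15762191169110676), np.float64(-179.0161319972637)]
drum [ 0.6094 -0.1182] len 0.041 wid 0.0533 area 2810.5
[ 0.607  -0.1203] [479.46557623 288.37132925] [390.78068734 323.57885338]
[[0, 0, -0.0, -0.06, -0.02, 0.3, 0.35], [0, 0, -0.0, -0.13, -0.04, 0.6, 0.35], [0, 0, -0.0, -0.13, -0.04, 0.6, 0.35], [0, 0, -0.0, -0.13, -0.04, 0.6, 0.35]]
end [0.6212, -0.17, 0.1097, -179.0214]

[[0, 0, -0.0, -0.0, 0.0, 0.33, 0.35], [0, 0, -0.0, -0.0, 0.0, 0.66, 0.35], [0, 0, -0.0, -0.0, 0.0, 0.66, 0.35], [0, 0, -0.0, -0.0, 0.0, 0.66, 0.35], [0, 0, -0.0, -0.0, 0.0, 0.66, 0.35]]
[[0, 0, -0.0, -0.0, 0.0, 0.0, 0.9], [0, 0, -0.0, -0.0, 0.0, 0.0, 0.9], [0, 0, -0.0, -0.0, 0.0, 0.0, 0.9], [0, 0, -0.0, -0.0, 0.0, 0.0, 0.9], [0, 0, -0.0, -0.0, 0.0, 0.0, 0.9]]
end [0.6209, -0.1701, 0.0572, 181.0]

[[0, 0, 0.09, 0.01, -0.08, -0.0, 0.9], [0, 0, 0.18, 0.02, -0.15, -0.0, 0.9], [0, 0, 0.26, 0.05, -0.23, -0.0, 0.9], [0, 0, 0.35, 0.08, -0.3, -0.0, 0.9], [0, 0, 0.44, 0.13, -0.36, -0.0, 0.9]]
[[0, 0, 0.09, 0.01, -0.08, -0.0, 0.9], [0, 0, 0.18, 0.02, -0.15, -0.0, 0.9], [0, 0, 0.26, 0.05, -0.23, -0.0, 0.9], [0, 0, 0.35, 0.08, -0.29, -0.0, 0.9], [0, 0, 0.44, 0.13, -0.36, -0.0, 0.9]]
[[0, 0, 0.09, 0.01, -0.08, -0.0, 0.9], [0, 0, 0.18, 0.02, -0.15, -0.0, 0.9], [0, 0, 0.27, 0.05, -0.22, -0.0, 0.9], [0, 0, 0.35, 0.09, -0.29, -0.0, 0.9], [0, 0, 0.35, 0.09, -0.29, -0.0, 0.9]]
[[0, 0, 0.0, -0.01, -0.0, -0.0, 0.9]]
end [0.5604, -0.2135, 0.057, 70.3]
```

View pics/w7.png

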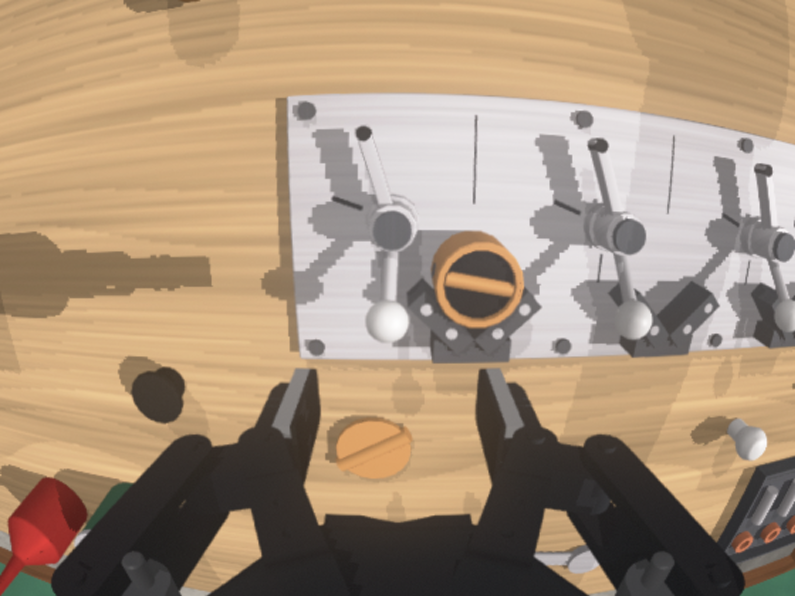

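Wrist picture: valve in nest 3 with its top at (479,284), against a predicted (479,288); ball 3 at (388,322). Locking collar 3.

>>> jog_arm:
  rows:
    - [0,0,0,-0.06,-0.02,0.3,0.35]
    - [0,0,0,-0.13,-0.04,0.6,0.35]
    - [0,0,0,-0.13,-0.04,0.6,0.35]
    - [0,0,0,-0.13,-0.04,0.6,0.35]
    - [0,0,0,-0.13,-0.04,0.6,0.35]

```text
time: 22.6
tcp_pos: [0.6226, -0.1705, 0.1115]
orientation: [[-1.0, -0.016, 0.001], [-0.016, 1.0, -0.0], [-0.001, -0.0, -1.0]]
force: [0.3, 0.2, -0.0]
opening: 0.0554
grasp_force: 0.0
```

>>> jog_arm:
  rows:
    - [0,0,0,0,0,0.33,0.35]
    - [0,0,0,0,0,0.6,0.35]
    - [0,0,0,0,0,0.63,0.35]
    - [0,0,0,0,0,0.63,0.35]
    - [0,0,0,0,0,0.63,0.35]

```text
time: 23.1
tcp_pos: [0.6234, -0.1708, 0.0617]
orientation: [[-1.0, -0.016, 0.003], [-0.016, 1.0, -0.0], [-0.003, -0.0, -1.0]]
force: [0.9, -0.3, 0.4]
opening: 0.0559
grasp_force: 0.0
```

>>> jog_arm:
  rows:
    - [0,0,0,0,0,0,0.9]
    - [0,0,0,0,0,0,0.9]
    - [0,0,0,0,0,0,0.9]
    - [0,0,0,0,0,0,0.9]

```text
time: 23.5
tcp_pos: [0.623, -0.1712, 0.0613]
orientation: [[-1.0, -0.016, 0.001], [-0.016, 1.0, -0.001], [-0.001, -0.001, -1.0]]
force: [-1.3, -0.1, 5.5]
opening: 0.0193
grasp_force: 58.4
```

>>> jog_arm:
  rows:
    - [0,0,0.09,0.01,-0.08,0,0.9]
    - [0,0,0.18,0.02,-0.15,0,0.9]
    - [0,0,0.26,0.05,-0.23,0,0.9]
    - [0,0,0.35,0.08,-0.3,0,0.9]
    - [0,0,0.44,0.13,-0.36,0,0.9]

```text
time: 24.0
tcp_pos: [0.6118, -0.2012, 0.0613]
orientation: [[-0.777, 0.629, -0.001], [0.629, 0.777, -0.002], [-0.001, -0.002, -1.0]]
force: [-3.2, -1.7, 7.0]
opening: 0.0199
grasp_force: 58.6
```

>>> jog_arm:
  rows:
    - [0,0,0.09,0.01,-0.08,0,0.9]
    - [0,0,0.18,0.02,-0.15,0,0.9]
    - [0,0,0.26,0.05,-0.23,0,0.9]
    - [0,0,0.35,0.08,-0.29,0,0.9]
    - [0,0,0.44,0.13,-0.36,0,0.9]

```text
time: 24.5
tcp_pos: [0.5843, -0.2174, 0.0613]
orientation: [[-0.198, 0.98, -0.003], [0.98, 0.198, -0.002], [-0.001, -0.003, -1.0]]
force: [-4.0, -1.3, 8.8]
opening: 0.0195
grasp_force: 58.8
```

>>> jog_arm:
  rows:
    - [0,0,0.09,0.01,-0.08,0,0.9]
    - [0,0,0.18,0.02,-0.15,0,0.9]
    - [0,0,0.27,0.05,-0.22,0,0.9]
    - [0,0,0.35,0.09,-0.29,0,0.9]
    - [0,0,0.35,0.09,-0.29,0,0.9]

```text
time: 25.0
tcp_pos: [0.5644, -0.215, 0.0615]
orientation: [[0.342, 0.94, 0.006], [0.94, -0.342, -0.003], [-0.001, 0.007, -1.0]]
force: [3.2, -3.6, 1.4]
opening: 0.0196
grasp_force: 59.4
```

>>> jog_arm:
  rows:
    - [0,0,0,0,0,0,0.9]
    - [0,0,0,0,0,0,0.9]

```text
time: 25.2
tcp_pos: [0.5649, -0.2151, 0.0614]
orientation: [[0.339, 0.941, 0.005], [0.941, -0.339, -0.002], [-0.0, 0.006, -1.0]]
force: [2.1, -3.7, 6.7]
opening: 0.0193
grasp_force: 59.7
```

```bash
python3 - <<'E'
from drum import *
print(pose(),ball(3,110),fx(3,-.032,-.05))
E
```

```text
[np.float64(0.5648627579155232), np.float64(-0.21509041499714876), np.float64(0.06138568927200516), np.float64(70.21312391848255)] [ 0.56122693 -0.2133992 ] [ 0.57587749 -0.17085086]
```

>>> jog_arm:
  rows:
    - [0,0,0,0,-0.03,0,0.9]
    - [0,0,0,0,-0.06,0,0.9]
    - [0,0,0,0,-0.06,0,0.9]

```text
time: 25.5
tcp_pos: [0.5641, -0.2149, 0.0615]
orientation: [[0.34, 0.94, 0.013], [0.94, -0.34, -0.005], [-0.0, 0.014, -1.0]]
force: [8.3, -5.2, -0.8]
opening: 0.0194
grasp_force: 59.2
```

>>> jog_arm:
  rows:
    - [0,0,0,0,-0.03,0,0.9]
    - [0,0,0,0,-0.03,0,0.9]
    - [0,0,0,0,-0.03,0,0.9]

```text
time: 25.8
tcp_pos: [0.5636, -0.2147, 0.0615]
orientation: [[0.341, 0.94, 0.017], [0.94, -0.341, -0.006], [0.0, 0.018, -1.0]]
force: [11.7, -6.5, -3.6]
opening: 0.0198
grasp_force: 59.1
```

>>> jog_arm:
  rows:
    - [0,0,0,0,0.04,0,0.9]
    - [0,0,0,0,0.04,0,0.35]
    - [0,0,0,0,0.04,0,0.35]
    - [0,0,0,0,0.04,0,0.35]
    - [0,0,0,0,0.04,0,0.35]

```text
time: 26.3
tcp_pos: [0.557, -0.2111, 0.0596]
orientation: [[0.338, 0.941, -0.002], [0.941, -0.338, 0.001], [0.0, -0.003, -1.0]]
force: [0.4, -0.2, -0.6]
opening: 0.0552
grasp_force: 0.0
```

>>> jog_arm:
  rows:
    - [0,0,0,0,0,-0.3,0.35]
    - [0,0,0,0,0,-0.6,0.35]
    - [0,0,0,0,0,-0.9,0.35]
    - [0,0,0,0,0,-1,0.1]
    - [0,0,0,0,0,-1,0.1]

```text
time: 26.8
tcp_pos: [0.5587, -0.212, 0.141]
orientation: [[0.338, 0.941, 0.002], [0.941, -0.338, -0.0], [0.0, 0.002, -1.0]]
force: [0.3, 1.1, -0.7]
opening: 0.077
grasp_force: 0.0
```

>>> jog_arm:
  rows:
    - [0,0,0,0,0,0,0.1]
    - [0,0,0,0,0,0,0.1]

```text
time: 27.0
tcp_pos: [0.5573, -0.2116, 0.1387]
orientation: [[0.338, 0.941, -0.003], [0.941, -0.338, 0.001], [-0.0, -0.003, -1.0]]
force: [0.5, -0.1, -0.5]
opening: 0.0768
grasp_force: 0.0
```

```bash
python3 - <<'E'
from drum import *
p=pose(); print(p); d=snap('wrist'); np.save('w8.npy',d,allow_pickle=True); save(d,'w8',k=1.42)
print(proj(d,np.array([*ball(3,110),.066]))*1.42, proj(d,np.array([*SEAT[3],.046]))*1.42)
plan([(.415,-.30,.16,91,.1,4)])
E
```

```text
[np.float64(0.5572667269206502), np.float64(-0.21162236058231365), np.float64(0.1387441584091557), np.float64(70.21763335467462)]
[407.91933022 318.13213303] [432.12223794 101.37263332]
[[0, 0, -0.05, -0.33, -0.26, -0.05, 0.1], [0, 0, -0.09, -0.66, -0.52, -0.11, 0.1], [0, 0, -0.14, -0.98, -0.78, -0.16, 0.1]]
[[0, 0, -0.04, -0.27, -0.33, -0.05, 0.1], [0, 0, -0.09, -0.53, -0.65, -0.11, 0.1], [0, 0, -0.09, -0.53, -0.65, -0.11, 0.1], [0, 0, -0.09, -0.53, -0.65, -0.11, 0.1], [0, 0, -0.09, -0.53, -0.65, -0.11, 0.1]]
[[0, 0, -0.0, -0.0, -0.0, 0.0, 0.1]]
end [0.4151, -0.2999, 0.1604, 90.9105]
```

View pics/w8.png

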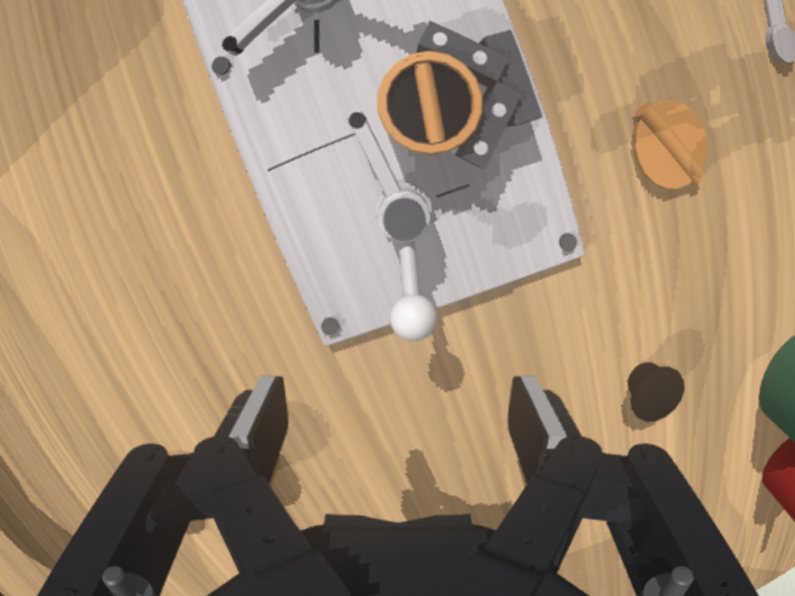

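```bash
python3 - <<'E'
from drum import *
d=np.load('w8.npy',allow_pickle=True).item(); k=1/1.42
post=onz(d,404*k,216*k,.046)[:2]; b=onz(d,413*k,317*k,.066)[:2]; t=onz(d,357*k,120*k,.031)[:2]
for n,v in (('ball',b-post),('keeper',t-post)): print(n,np.linalg.norm(v).round(4),np.degrees(np.arctan2(v[1],v[0]))-1)
print(post,fx(3,-.032,-.05), proj(d,np.array([*fx(3,-.032,-.05),.046]))*1.42)
for c in (103,106,110): print(c,proj(d,np.array([*ball(3,c),.066]))*1.42)
E
```

```text
ball 0.0459 -105.43517878111062
keeper 0.054 95.62336992281045
[ 0.57517192 -0.16922534] [ 0.57587749 -0.17085086] [406.44008674 218.56008308]
103 [419.26424279 317.33483023]
106 [414.41362343 317.83489851]
110 [407.91933022 318.13213303]
```

```bash
python3 - <<'E'
from drum import *
d=np.load('w8.npy',allow_pickle=True).item(); g=cv2.cvtColor(d['color'],cv2.COLOR_RGB2GRAY).astype(float)
def mark(r,c,z): 
    b=np.radians(-c); return proj(d,np.array([*fx(3,-.032+r*np.cos(b),-.05+r*np.sin(b)),z]))
for r in (.022,.028,.034): print('mark',r,[mark(r,c,.01).round(1).tolist() for c in (100,110,120)])
for r,z in ((.02,.045),(.032,.055),(.045,.066)): print('rod',r,[mark(r,c,z).round(1).tolist() for c in (105,110)])
for v in (172,178,184,190,196,202): print(v,g[v,270:316:1].astype(int).tolist())
E
```

```text
mark 0.022 [[290.3, 172.2], [285.7, 172.7], [281.1, 172.3]]
mark 0.028 [[291.6, 179.1], [285.8, 179.7], [279.9, 179.2]]
mark 0.034 [[292.9, 185.9], [285.8, 186.6], [278.8, 186.1]]
rod 0.02 [[288.9, 180.8], [286.5, 181.0]]
rod 0.032 [[290.8, 200.8], [286.8, 201.0]]
rod 0.045 [[293.0, 223.7], [287.3, 224.0]]
172 [199, 199, 198, 197, 197, 195, 171, 145, 134, 133, 131, 132, 132, 132, 131, 130, 130, 127, 123, 119, 117, 116, 129, 135, 137, 136, 136, 136, 135, 136, 136, 136, 136, 136, 136, 135, 133, 133, 133, 132, 135, 148, 192, 199, 197, 197]
178 [198, 199, 200, 198, 197, 197, 196, 196, 191, 158, 141, 172, 198, 211, 217, 220, 220, 217, 206, 193, 179, 159, 134, 132, 135, 136, 137, 136, 136, 135, 136, 136, 138, 137, 137, 136, 135, 136, 133, 133, 132, 133, 135, 147, 191, 199]
184 [201, 199, 197, 198, 198, 197, 197, 196, 195, 196, 192, 165, 183, 205, 215, 219, 221, 220, 213, 200, 187, 172, 151, 133, 132, 134, 135, 136, 137, 137, 136, 136, 135, 136, 137, 138, 137, 137, 136, 136, 134, 133, 137, 171, 192, 197]
190 [202, 200, 200, 199, 198, 197, 197, 197, 198, 195, 195, 194, 192, 201, 211, 217, 221, 222, 218, 208, 195, 181, 164, 140, 135, 136, 136, 136, 136, 136, 137, 137, 136, 136, 136, 137, 138, 137, 137, 136, 136, 136, 141, 181, 191, 192]
196 [198, 199, 200, 201, 199, 199, 197, 196, 196, 196, 196, 194, 182, 192, 206, 215, 219, 223, 224, 216, 204, 190, 174, 156, 134, 132, 134, 135, 135, 134, 135, 135, 137, 137, 136, 136, 136, 137, 137, 137, 137, 136, 142, 183, 193, 194]
202 [193, 195, 198, 199, 200, 199, 199, 198, 197, 196, 196, 195, 195, 194, 201, 211, 217, 223, 224, 220, 210, 198, 184, 167, 146, 135, 134, 135, 135, 135, 134, 135, 135, 135, 136, 136, 140, 169, 191, 197, 199, 200, 199, 197, 196, 196]
```

Ball 3 measures about 108° ±2 against a firm stop (13 N), so collar 3 is at its locked stop within measurement error. I'll check it once more at the end. Next is valve C.

>>> jog_arm:
  rows:
    - [0,0,-0.05,-0.33,-0.26,-0.05,0.1]
    - [0,0,-0.09,-0.66,-0.52,-0.11,0.1]
    - [0,0,-0.14,-0.98,-0.78,-0.16,0.1]

```text
time: 27.35
tcp_pos: [0.4717, -0.265, 0.1521]
orientation: [[0.122, 0.993, -0.002], [0.993, -0.122, 0.0], [0.0, -0.002, -1.0]]
force: [-0.2, -0.1, -0.3]
opening: 0.0769
grasp_force: 0.0
```

>>> jog_arm:
  rows:
    - [0,0,-0.04,-0.27,-0.33,-0.05,0.1]
    - [0,0,-0.09,-0.53,-0.65,-0.11,0.1]
    - [0,0,-0.09,-0.53,-0.65,-0.11,0.1]
    - [0,0,-0.09,-0.53,-0.65,-0.11,0.1]
    - [0,0,-0.09,-0.53,-0.65,-0.11,0.1]

```text
time: 27.85
tcp_pos: [0.4171, -0.2996, 0.1613]
orientation: [[-0.017, 1.0, 0.0], [1.0, 0.017, 0.001], [0.001, 0.0, -1.0]]
force: [0.3, 0.1, -1.1]
opening: 0.0767
grasp_force: 0.0
```

>>> jog_arm:
  rows:
    - [0,0,0,0,0,0,0.1]
    - [0,0,0,0,0,0,0.1]

```text
time: 28.05
tcp_pos: [0.4171, -0.2994, 0.1615]
orientation: [[-0.018, 1.0, 0.0], [1.0, 0.018, 0.0], [0.0, 0.0, -1.0]]
force: [-0.4, 0.4, -0.2]
opening: 0.0771
grasp_force: 0.0
```

```bash
python3 - <<'E'
from drum import *
print(pose()); d=snap('wrist'); np.save('w9.npy',d,allow_pickle=True)
c=drum(d,(.403,-.302),sat=120); 
hsv=cv2.cvtColor(d['color'],cv2.COLOR_RGB2HSV)
for n,lo,hi in (('blue',(100,120,60),(125,255,255)),('purple',(126,100,50),(160,255,255))):
    from m import blobs
    for q in blobs(d,lo,hi,100): print(n,onz(d,*q[:,0].mean(0),.02).round(3))
e=np.load('e1.npy',allow_pickle=True).item()
for q in blobs(e,(126,100,50),(160,255,255),100): print('purple side',drum.__name__,onz(e,*q[:,0].mean(0),.018).round(3))
plan([(*c,.09,91,.1,2)]); plan([(*c,.04,91,.1,4)],start=(*c,.09,91))
E
```

```text
[np.float64(0.41714077966759733), np.float64(-0.2993727874493088), np.float64(0.16146697661892823), np.float64(91.02449622718375)]
drum [ 0.3991 -0.3038] len 0.0506 wid 0.0542 area 3000.5
blue [-0.201 -0.834  0.02 ]
blue [ 0.287 -0.32   0.02 ]
purple side drum [0.3   0.345 0.018]
purple side drum [0.42  0.225 0.018]
[[0, 0, 0.0, -0.02, -0.07, 0.3, 0.1], [0, 0, 0.0, -0.03, -0.15, 0.6, 0.1], [0, 0, 0.0, -0.05, -0.22, 0.89, 0.1], [0, 0, 0.0, -0.05, -0.22, 0.89, 0.1], [0, 0, 0.0, -0.05, -0.22, 0.89, 0.1]]
end [0.3994, -0.3038, 0.0903, 91.0055]
[[0, 0, -0.0, 0.0, 0.0, 0.31, 0.1], [0, 0, -0.0, 0.0, 0.0, 0.62, 0.1], [0, 0, -0.0, 0.0, 0.0, 0.62, 0.1], [0, 0, -0.0, 0.0, 0.0, 0.62, 0.1], [0, 0, -0.0, 0.0, 0.0, 0.62, 0.1]]
[[0, 0, -0.0, 0.0, 0.0, 0.0, 0.1]]
end [0.3991, -0.3038, 0.0404, 91.0]
```

>>> jog_arm:
  rows:
    - [0,0,0,-0.02,-0.07,0.3,0.1]
    - [0,0,0,-0.03,-0.15,0.6,0.1]
    - [0,0,0,-0.05,-0.22,0.89,0.1]
    - [0,0,0,-0.05,-0.22,0.89,0.1]
    - [0,0,0,-0.05,-0.22,0.89,0.1]

```text
time: 28.6
tcp_pos: [0.3989, -0.3043, 0.0905]
orientation: [[-0.016, 1.0, -0.0], [1.0, 0.016, 0.0], [0.0, -0.0, -1.0]]
force: [0.1, -0.5, 0.8]
opening: 0.0769
grasp_force: 0.0
```

>>> jog_arm:
  rows:
    - [0,0,0,0,0,0.31,0.1]
    - [0,0,0,0,0,0.6,0.1]
    - [0,0,0,0,0,0.65,0.1]
    - [0,0,0,0,0,0.65,0.1]
    - [0,0,0,0,0,0.65,0.1]

```text
time: 29.1
tcp_pos: [0.3995, -0.305, 0.0397]
orientation: [[-0.016, 1.0, 0.002], [1.0, 0.016, -0.001], [-0.001, 0.002, -1.0]]
force: [0.5, 0.7, 0.8]
opening: 0.0771
grasp_force: 0.0
```

>>> jog_arm:
  rows:
    - [0,0,0,0,0,0,0.1]
    - [0,0,0,0,0,0,0.1]

```text
time: 29.3
tcp_pos: [0.3991, -0.3049, 0.0395]
orientation: [[-0.016, 1.0, 0.002], [1.0, 0.016, -0.001], [-0.001, 0.002, -1.0]]
force: [-0.1, -0.1, -0.2]
opening: 0.0767
grasp_force: 0.0
```

Down 26.5 mm, grip and lift.

>>> jog_arm:
  rows:
    - [0,0,0,0.02,0,0.2,0.1]
    - [0,0,0,0.02,0,0.32,0.1]
    - [0,0,0,0.02,0,0.32,0.1]
    - [0,0,0,0.02,0,0.32,0.8]
    - [0,0,0,0.02,0,0.32,0.8]

```text
time: 29.8
tcp_pos: [0.3989, -0.3032, 0.0135]
orientation: [[-0.016, 1.0, 0.001], [1.0, 0.016, -0.001], [-0.001, 0.001, -1.0]]
force: [-1.7, 1.3, 7.2]
opening: 0.0502
grasp_force: 61.9
```

>>> jog_arm:
  rows:
    - [0,0,0,0,0,0,0.8]
    - [0,0,0,0,0,0,0.8]
    - [0,0,0,0,0,0,0.8]

```text
time: 30.1
tcp_pos: [0.3989, -0.3032, 0.0135]
orientation: [[-0.016, 1.0, 0.001], [1.0, 0.016, -0.001], [-0.001, 0.001, -1.0]]
force: [0.3, 0.3, 6.1]
opening: 0.0507
grasp_force: 62.5
```

>>> jog_arm:
  rows:
    - [0,0,0,0,0,-0.2,0.8]
    - [0,0,0,0,0,-0.6,0.8]
    - [0,0,0,0,0,-1,0.8]
    - [0,0,0,0,0,-1,0.8]
    - [0,0,0,0,0,-1,0.8]

```text
time: 30.6
tcp_pos: [0.3983, -0.3028, 0.0929]
orientation: [[-0.016, 1.0, 0.0], [1.0, 0.016, -0.0], [-0.0, 0.0, -1.0]]
force: [-0.9, -0.5, -2.7]
opening: 0.0501
grasp_force: 63.9
```

```bash
python3 - <<'E'
from drum import *
p=pose(); print(p, ctrl.get_state()['opening']); a=fx(2,-.075,0); print(a)
plan([(*a,.10,181,.8,3)])
E
```

```text
[np.float64(0.3983210063233782), np.float64(-0.30284677960013684), np.float64(0.09291171287844754), np.float64(90.89751210365806)] 0.05005295349601576
[0.52951142 0.01849107]
[[0, 0, -0.08, 0.33, 0.14, -0.01, 0.8], [0, 0, -0.17, 0.67, 0.28, -0.01, 0.8], [0, 0, -0.25, 1.0, 0.43, -0.02, 0.8]]
[[0, 0, -0.08, 0.25, 0.25, -0.01, 0.8], [0, 0, -0.17, 0.51, 0.51, -0.02, 0.8], [0, 0, -0.25, 0.76, 0.77, -0.02, 0.8]]
[[0, 0, -0.08, 0.13, 0.33, -0.01, 0.8], [0, 0, -0.17, 0.27, 0.67, -0.02, 0.8]]
[[0, 0, -0.08, 0.04, 0.36, -0.01, 0.8], [0, 0, -0.16, 0.08, 0.72, -0.01, 0.8]]
[[0, 0, -0.09, -0.05, 0.36, -0.01, 0.8], [0, 0, -0.17, -0.1, 0.71, -0.02, 0.8], [0, 0, -0.17, -0.1, 0.71, -0.02, 0.8], [0, 0, -0.17, -0.1, 0.71, -0.02, 0.8], [0, 0, -0.17, -0.1, 0.71, -0.02, 0.8]]
end [0.5297, 0.018, 0.1001, 180.8975]
```

>>> jog_arm:
  rows:
    - [0,0,-0.08,0.33,0.14,-0.01,0.8]
    - [0,0,-0.17,0.67,0.28,-0.01,0.8]
    - [0,0,-0.25,1,0.43,-0.02,0.8]

```text
time: 30.9
tcp_pos: [0.4303, -0.221, 0.0926]
orientation: [[-0.401, 0.916, -0.004], [0.916, 0.401, 0.002], [0.003, -0.003, -1.0]]
force: [0.7, 0.0, -3.7]
opening: 0.0507
grasp_force: 63.7
```

>>> jog_arm:
  rows:
    - [0,0,-0.08,0.25,0.25,-0.01,0.8]
    - [0,0,-0.17,0.51,0.51,-0.02,0.8]
    - [0,0,-0.25,0.76,0.77,-0.02,0.8]

```text
time: 31.2
tcp_pos: [0.4628, -0.1406, 0.0943]
orientation: [[-0.722, 0.692, -0.004], [0.692, 0.722, 0.001], [0.004, -0.002, -1.0]]
force: [0.1, -0.6, -3.4]
opening: 0.0505
grasp_force: 63.6
```

>>> jog_arm:
  rows:
    - [0,0,-0.08,0.13,0.33,-0.01,0.8]
    - [0,0,-0.17,0.27,0.67,-0.02,0.8]

```text
time: 31.4
tcp_pos: [0.4846, -0.0874, 0.0958]
orientation: [[-0.879, 0.477, -0.004], [0.477, 0.879, 0.001], [0.004, -0.001, -1.0]]
force: [1.0, -0.5, -3.5]
opening: 0.0504
grasp_force: 63.6
```

>>> jog_arm:
  rows:
    - [0,0,-0.08,0.04,0.36,-0.01,0.8]
    - [0,0,-0.16,0.08,0.72,-0.01,0.8]

```text
time: 31.6
tcp_pos: [0.5067, -0.0339, 0.0966]
orientation: [[-0.97, 0.244, -0.004], [0.244, 0.97, 0.001], [0.004, -0.0, -1.0]]
force: [0.2, 0.8, -3.2]
opening: 0.0503
grasp_force: 63.5
```

>>> jog_arm:
  rows:
    - [0,0,-0.09,-0.05,0.36,-0.01,0.8]
    - [0,0,-0.17,-0.1,0.71,-0.02,0.8]
    - [0,0,-0.17,-0.1,0.71,-0.02,0.8]
    - [0,0,-0.17,-0.1,0.71,-0.02,0.8]
    - [0,0,-0.17,-0.1,0.71,-0.02,0.8]

```text
time: 32.1
tcp_pos: [0.528, 0.0166, 0.0986]
orientation: [[-1.0, -0.014, -0.004], [-0.014, 1.0, -0.001], [0.004, -0.001, -1.0]]
force: [-0.4, -0.4, -3.5]
opening: 0.0502
grasp_force: 63.6
```

>>> jog_arm:
  rows:
    - [0,0,0,0,0,0,0.8]
    - [0,0,0,0,0,0,0.8]

```text
time: 32.3
tcp_pos: [0.5292, 0.0168, 0.0997]
orientation: [[-1.0, -0.014, -0.001], [-0.014, 1.0, -0.001], [0.001, -0.001, -1.0]]
force: [-0.2, -0.4, -3.0]
opening: 0.0506
grasp_force: 63.6
```

```bash
python3 - <<'E'
from drum import *
print(pose()); plan([(*fx(2,-.075,0),.04,181,.8,3)])
E
```

```text
[np.float64(0.5292134367905975), np.float64(0.016806558072948237), np.float64(0.09971503462548666), np.float64(-179.19967331975278)]
[[0, 0, -0.0, -0.0, 0.01, 0.37, 0.8], [0, 0, -0.0, -0.0, 0.02, 0.75, 0.8], [0, 0, -0.0, -0.0, 0.02, 0.75, 0.8], [0, 0, -0.0, -0.0, 0.02, 0.75, 0.8], [0, 0, -0.0, -0.0, 0.02, 0.75, 0.8]]
end [0.5292, 0.0184, 0.0397, -179.1997]
```

>>> jog_arm:
  rows:
    - [0,0,0,0,0.02,0.35,0.8]
    - [0,0,0,0,0.02,0.65,0.8]
    - [0,0,0,0,0.02,0.75,0.8]
    - [0,0,0,0,0.02,0.75,0.8]
    - [0,0,0,0,0.02,0.75,0.8]

```text
time: 32.8
tcp_pos: [0.5303, 0.0195, 0.0406]
orientation: [[-1.0, -0.015, 0.001], [-0.015, 1.0, 0.0], [-0.001, 0.0, -1.0]]
force: [0.4, -0.5, -2.3]
opening: 0.0506
grasp_force: 63.7
```

>>> jog_arm:
  rows:
    - [0,0,0,0,0,0.1,0.8]
    - [0,0,0,0,0,0.18,0.8]
    - [0,0,0,0,0,0.2,0.8]
    - [0,0,0,0,0,0.2,0.8]
    - [0,0,0,0,0,0.2,0.8]

```text
time: 33.3
tcp_pos: [0.5299, 0.0196, 0.0242]
orientation: [[-1.0, -0.016, 0.0], [-0.016, 1.0, -0.0], [-0.0, -0.0, -1.0]]
force: [-0.3, 0.1, -3.8]
opening: 0.0507
grasp_force: 64.1
```

>>> jog_arm:
  rows:
    - [0,0,0,0,-0.01,0.01,0.8]
    - [0,0,0,0,-0.01,0.01,0.22]
    - [0,0,0,0,-0.01,0.01,0.22]
    - [0,0,0,0,-0.01,0.01,0.22]
    - [0,0,0,0,-0.01,0.01,0.22]

```text
time: 33.8
tcp_pos: [0.5301, 0.0187, 0.0235]
orientation: [[-1.0, -0.016, 0.001], [-0.016, 1.0, -0.0], [-0.001, -0.0, -1.0]]
force: [-0.3, -0.8, -0.6]
opening: 0.0662
grasp_force: 0.0
```

>>> jog_arm:
  rows:
    - [0,0,0,0.2,0,0,0.22]
    - [0,0,0,0.4,0,0,0.22]
    - [0,0,0,0.58,0,0,0.22]
    - [0,0,0,0.58,0,0,0.65]
    - [0,0,0,0.58,0,0,0.65]

```text
time: 34.3
tcp_pos: [0.4841, 0.0182, 0.0235]
orientation: [[-1.0, -0.016, 0.001], [-0.016, 1.0, 0.0], [-0.001, 0.0, -1.0]]
force: [-0.4, -0.2, -0.3]
opening: 0.0383
grasp_force: 0.0
```

>>> jog_arm:
  rows:
    - [0,0,0,0,0,0,0.65]
    - [0,0,0,0,0,0,0.65]

```text
time: 34.5
tcp_pos: [0.4848, 0.0182, 0.0234]
orientation: [[-1.0, -0.015, 0.002], [-0.015, 1.0, 0.0], [-0.002, 0.0, -1.0]]
force: [-0.2, -0.0, 1.4]
opening: 0.0296
grasp_force: 0.0
```

>>> jog_arm:
  rows:
    - [0,0,0,-0.15,0,0,0.65]
    - [0,0,0,-0.3,0,0,0.65]
    - [0,0,0,-0.45,0,0,0.65]
    - [0,0,0,-0.6,0,0,0.65]
    - [0,0,0,-0.7,0,0,0.65]

```text
time: 35.0
tcp_pos: [0.5414, 0.0189, 0.0233]
orientation: [[-1.0, -0.015, 0.001], [-0.015, 1.0, 0.0], [-0.001, 0.0, -1.0]]
force: [-0.6, 1.2, 0.3]
opening: 0.0299
grasp_force: 0.5
```

>>> jog_arm:
  rows:
    - [0,0,0,-0.1,0,0,0.65]
    - [0,0,0,-0.2,0,0,0.65]
    - [0,0,0,-0.25,0,0,0.65]
    - [0,0,0,-0.28,0,0,0.65]
    - [0,0,0,-0.28,0,0,0.65]

```text
time: 35.5
tcp_pos: [0.5623, 0.0193, 0.0233]
orientation: [[-1.0, -0.016, 0.001], [-0.016, 1.0, 0.0], [-0.001, 0.0, -1.0]]
force: [0.2, 0.2, 0.4]
opening: 0.0299
grasp_force: 0.0
```

Expected stop is at x ≈ 0.5725.

>>> jog_arm:
  rows:
    - [0,0,0,-0.04,0,0,0.65]
    - [0,0,0,-0.08,0,0,0.65]
    - [0,0,0,-0.1,0,0,0.65]
    - [0,0,0,-0.1,0,0,0.65]

```text
time: 35.9
tcp_pos: [0.5704, 0.0195, 0.0233]
orientation: [[-1.0, -0.016, 0.001], [-0.016, 1.0, 0.0], [-0.001, 0.0, -1.0]]
force: [-0.1, -0.5, -0.7]
opening: 0.0298
grasp_force: 0.2
```

>>> jog_arm:
  rows:
    - [0,0,0,-0.03,0,0,0.65]
    - [0,0,0,-0.05,0,0,0.65]
    - [0,0,0,-0.05,0,0,0.65]

```text
time: 36.2
tcp_pos: [0.5727, 0.0194, 0.0232]
orientation: [[-1.0, -0.016, -0.002], [-0.016, 1.0, -0.001], [0.002, -0.0, -1.0]]
force: [-3.7, 0.8, 2.2]
opening: 0.0299
grasp_force: 2.1
```

>>> jog_arm:
  rows:
    - [0,0,0,-0.03,0,0,0.65]
    - [0,0,0,-0.05,0,0,0.65]
    - [0,0,0,-0.05,0,0,0.65]

```text
time: 36.5
tcp_pos: [0.573, 0.0194, 0.0228]
orientation: [[-1.0, -0.016, -0.009], [-0.016, 1.0, -0.002], [0.009, -0.002, -1.0]]
force: [-9.7, 0.8, 6.5]
opening: 0.0298
grasp_force: 5.9
```

>>> jog_arm:
  rows:
    - [0,0,0,-0.03,0,0,0.65]
    - [0,0,0,-0.03,0,0,0.65]
    - [0,0,0,0.2,0,0,0.65]
    - [0,0,0,0.6,0,0,0.65]
    - [0,0,0,0.6,0,0,0.5]

```text
time: 37.0
tcp_pos: [0.5254, 0.0184, 0.0231]
orientation: [[-1.0, -0.017, -0.005], [-0.017, 1.0, -0.001], [0.005, -0.001, -1.0]]
force: [-0.5, -0.0, -0.7]
opening: 0.0424
grasp_force: 0.0
```

>>> jog_arm:
  rows:
    - [0,0,0,0,0,-0.3,0.35]
    - [0,0,0,0,0,-0.6,0.35]
    - [0,0,0,0,0,-0.95,0.35]
    - [0,0,0,0,0,-0.95,0.35]

```text
time: 37.4
tcp_pos: [0.5342, 0.0194, 0.1027]
orientation: [[-1.0, -0.015, 0.01], [-0.015, 1.0, 0.002], [-0.01, 0.002, -1.0]]
force: [0.4, -0.1, -0.6]
opening: 0.0552
grasp_force: 0.0
```

>>> jog_arm:
  rows:
    - [0,0,0,-0.3,-0.2,0,0.35]
    - [0,0,0,-0.6,-0.4,0,0.35]
    - [0,0,0,-0.95,-0.6,0,0.35]
    - [0,0,0,-0.95,-0.6,0,0.35]
    - [0,0,0,-0.95,-0.6,0,0.35]

```text
time: 37.9
tcp_pos: [0.6076, -0.0287, 0.0987]
orientation: [[-1.0, -0.014, 0.001], [-0.014, 1.0, 0.0], [-0.001, 0.0, -1.0]]
force: [-0.4, 0.9, -0.5]
opening: 0.0558
grasp_force: 0.0
```

>>> jog_arm:
  rows:
    - [0,0,0,0,0,0,0.35]
    - [0,0,0,0,0,0,0.35]
    - [0,0,0,0,0,0,0.35]

```text
time: 38.2
tcp_pos: [0.6059, -0.0273, 0.0992]
orientation: [[-1.0, -0.017, -0.001], [-0.017, 1.0, 0.0], [0.001, 0.0, -1.0]]
force: [0.2, -1.0, 0.3]
opening: 0.0556
grasp_force: 0.0
```

```bash
python3 - <<'E'
from drum import *
print(pose()); d=snap('wrist'); np.save('w10.npy',d,allow_pickle=True)
drum(d,SEAT[2],z0=.01,sat=115)
plan([(*ball(2,0),.08,181,.35,3)])
E
```

```text
[np.float64(0.6058700037483843), np.float64(-0.02727426128362729), np.float64(0.09924162856159668), np.float64(-179.01729260584628)]
drum [0.6092 0.0232] len 0.037 wid 0.0551 area 4050.0
[[0, 0, -0.0, -0.15, -0.03, 0.24, 0.35], [0, 0, -0.0, -0.15, -0.03, 0.24, 0.35], [0, 0, -0.0, -0.15, -0.03, 0.24, 0.35], [0, 0, -0.0, -0.15, -0.03, 0.24, 0.35]]
end [0.6181, -0.0296, 0.0801, -179.0284]
```

>>> jog_arm:
  rows:
    - [0,0,0,-0.08,-0.02,0.1,0.35]
    - [0,0,0,-0.15,-0.03,0.24,0.35]
    - [0,0,0,-0.15,-0.03,0.24,0.35]
    - [0,0,0,-0.15,-0.03,0.4,0.35]
    - [0,0,0,-0.15,-0.03,0.5,0.35]

```text
time: 38.75
tcp_pos: [0.6181, -0.0303, 0.058]
orientation: [[-1.0, -0.016, -0.001], [-0.016, 1.0, -0.0], [0.001, -0.0, -1.0]]
force: [-0.9, 0.0, -0.3]
opening: 0.0558
grasp_force: 0.0
```

>>> jog_arm:
  rows:
    - [0,0,0,0,0,0,0.35]
    - [0,0,0,0,0,0,0.35]
    - [0,0,0,0,0,0,0.35]

```text
time: 39.05
tcp_pos: [0.6188, -0.0302, 0.0595]
orientation: [[-1.0, -0.016, 0.0], [-0.016, 1.0, 0.0], [-0.0, 0.0, -1.0]]
force: [0.0, -1.7, -0.1]
opening: 0.0555
grasp_force: 0.0
```

>>> jog_arm:
  rows:
    - [0,0,0,0,0,0,0.9]
    - [0,0,0,0,0,0,0.9]
    - [0,0,0,0,0,0,0.9]
    - [0,0,0,0,0,0,0.9]

```text
time: 39.45
tcp_pos: [0.6189, -0.0302, 0.0599]
orientation: [[-1.0, -0.016, 0.001], [-0.016, 1.0, -0.0], [-0.001, -0.0, -1.0]]
force: [-0.4, -0.4, 5.1]
opening: 0.0195
grasp_force: 58.4
```

Carrying collar 2 round with a few degrees extra.

>>> jog_arm:
  rows:
    - [0,0,0.09,0.01,-0.08,0,0.9]
    - [0,0,0.18,0.02,-0.15,0,0.9]
    - [0,0,0.26,0.05,-0.23,0,0.9]
    - [0,0,0.35,0.08,-0.3,0,0.9]
    - [0,0,0.44,0.13,-0.36,0,0.9]

```text
time: 39.95
tcp_pos: [0.6088, -0.0592, 0.0599]
orientation: [[-0.777, 0.629, 0.0], [0.629, 0.777, 0.0], [-0.0, 0.0, -1.0]]
force: [-0.7, 0.7, 4.2]
opening: 0.0198
grasp_force: 58.6
```

>>> jog_arm:
  rows:
    - [0,0,0.09,0.01,-0.08,0,0.9]
    - [0,0,0.18,0.02,-0.15,0,0.9]
    - [0,0,0.26,0.05,-0.23,0,0.9]
    - [0,0,0.35,0.08,-0.29,0,0.9]
    - [0,0,0.44,0.13,-0.36,0,0.9]

```text
time: 40.45
tcp_pos: [0.5826, -0.0751, 0.0599]
orientation: [[-0.198, 0.98, 0.001], [0.98, 0.198, 0.0], [-0.0, 0.001, -1.0]]
force: [-1.1, 1.5, 3.8]
opening: 0.0198
grasp_force: 58.6
```

>>> jog_arm:
  rows:
    - [0,0,0.09,0.01,-0.08,0,0.9]
    - [0,0,0.18,0.02,-0.15,0,0.9]
    - [0,0,0.27,0.05,-0.22,0,0.9]
    - [0,0,0.35,0.09,-0.29,0,0.9]
    - [0,0,0.35,0.09,-0.29,0,0.9]

```text
time: 40.95
tcp_pos: [0.5584, -0.0734, 0.0599]
orientation: [[0.338, 0.941, 0.001], [0.941, -0.338, -0.002], [-0.001, 0.001, -1.0]]
force: [-0.3, -1.6, 5.4]
opening: 0.02
grasp_force: 59.4
```

>>> jog_arm:
  rows:
    - [0,0,0,0,-0.03,0,0.9]
    - [0,0,0,0,-0.05,0,0.9]
    - [0,0,0,0,-0.08,0,0.9]
    - [0,0,0,0,-0.1,0,0.9]
    - [0,0,0,0,-0.1,0,0.9]

```text
time: 41.45
tcp_pos: [0.5582, -0.0733, 0.06]
orientation: [[0.338, 0.941, 0.015], [0.941, -0.338, -0.004], [0.001, 0.015, -1.0]]
force: [8.9, -6.8, -5.1]
opening: 0.0199
grasp_force: 58.9
```

```bash
python3 - <<'E'
from drum import *
p=pose(); v=np.array(p[:2])-fx(2,-.032,-.05); print(p,np.linalg.norm(v),1-np.degrees(np.arctan2(v[1],v[0])))
E
```

```text
[np.float64(0.5582165697990372), np.float64(-0.0732558430806673), np.float64(0.06004586215701794), np.float64(70.25083199583892)] 0.04512789671261036 110.63059684315684
```

Collar 2 hit its stop at 110.6° by the TCP, while collar 3 read about 107°. I'll release and take the same relative view of collar 2 to compare.

>>> jog_arm:
  rows:
    - [0,0,0,0,0.08,0,0.9]
    - [0,0,0,0,0.08,0,0.35]
    - [0,0,0,0,0.08,0,0.35]
    - [0,0,0,0,0.08,0,0.35]
    - [0,0,0,0,0.08,0,0.35]

```text
time: 41.95
tcp_pos: [0.5562, -0.0717, 0.059]
orientation: [[0.338, 0.941, -0.001], [0.941, -0.338, 0.001], [0.0, -0.001, -1.0]]
force: [-0.6, 0.2, 0.2]
opening: 0.0553
grasp_force: 0.0
```

>>> jog_arm:
  rows:
    - [0,0,0,0,0,-0.3,0.35]
    - [0,0,0,0,0,-0.6,0.35]
    - [0,0,0,0,0,-0.9,0.35]
    - [0,0,0,0,0,-0.98,0.1]
    - [0,0,0,0,0,-0.98,0.1]

```text
time: 42.45
tcp_pos: [0.5573, -0.0721, 0.1385]
orientation: [[0.338, 0.941, 0.002], [0.941, -0.338, 0.0], [0.001, 0.002, -1.0]]
force: [0.5, -0.0, -0.6]
opening: 0.0767
grasp_force: 0.0
```

>>> jog_arm:
  rows:
    - [0,0,0,0,0,0,0.1]
    - [0,0,0,0,0,0,0.1]
    - [0,0,0,0,0,0,0.1]

```text
time: 42.75
tcp_pos: [0.5561, -0.0722, 0.1366]
orientation: [[0.339, 0.941, -0.002], [0.941, -0.339, 0.0], [-0.001, -0.002, -1.0]]
force: [-0.1, -0.6, 0.2]
opening: 0.0764
grasp_force: 0.0
```

```bash
cat > lev.py <<'E'
from drum import *
def lever(d,i,g=None):
    """measure ball i direction: bright blob near the ball's locked place, and dark post top"""
    q=proj(d,np.array([*(ball(i,110) if g is None else g),.066])); gray=cv2.cvtColor(d['color'],cv2.COLOR_RGB2GRAY)
    x,y=q.astype(int); w=24; roi=cv2.medianBlur(np.ascontiguousarray(gray[y-w:y+w,x-w:x+w]),3)
    c=cv2.HoughCircles(roi,cv2.HOUGH_GRADIENT,1,50,param1=80,param2=8,minRadius=12,maxRadius=20)
    b=c[0,0,:2]+[x-w,y-w] if c is not None else None
    q2=proj(d,np.array([*fx(i,-.032,-.05),.046])); x,y=q2.astype(int); roi=cv2.medianBlur(np.ascontiguousarray(gray[y-w:y+w,x-w:x+w]),3)
    c2=cv2.HoughCircles(roi,cv2.HOUGH_GRADIENT,1,50,param1=80,param2=8,minRadius=11,maxRadius=19)
    p=c2[0,0,:2]+[x-w,y-w] if c2 is not None else None
    print(i,'ball px',b,'exp',q.round(1),'post px',p,'exp',q2.round(1),None if c is None else c[0,0,2])
    if b is not None and p is not None:
        B=onz(d,*b,.066)[:2];P=onz(d,*p,.046)[:2]; v=B-P; print('  ball',B,'post',P,'r',np.linalg.norm(v).round(4),'collar',(1-np.degrees(np.arctan2(v[1],v[0]))).round(1))
E
python3 - <<'E'
from lev import *
print(pose()); d=snap('wrist'); np.save('w11.npy',d,allow_pickle=True)
lever(d,2); lever(np.load('w8.npy',allow_pickle=True).item(),3)
a=d['color'][:300,60:460]; b=np.load('w8.npy',allow_pickle=True).item()['color'][:300,60:460]
cv2.imwrite('pics/cmp.png',cv2.cvtColor(np.hstack([a,b]),cv2.COLOR_RGB2BGR))
E
```

```text
[np.float64(0.5561279928062427), np.float64(-0.07217638519162946), np.float64(0.13658874852147174), np.float64(70.20643825477103)]
2 ball px [282.5 222.5] exp [285.1 225. ] post px [282.5 153.5] exp [284.  154.2] 16.1
  ball [ 0.55769851 -0.07100347] post [ 0.57252388 -0.02994863] r 0.0436 collar 110.9
3 ball px [290.5 221.5] exp [287.3 224. ] post px [284.5 154.5] exp [286.2 153.9] 15.8
  ball [ 0.56392847 -0.21238064] post [ 0.57459219 -0.17083688] r 0.0429 collar 105.4
```

View pics/cmp.png

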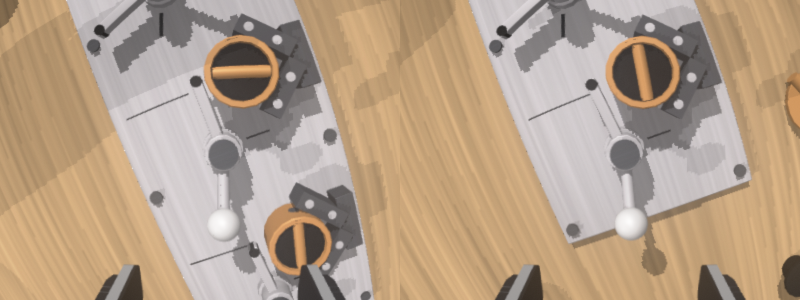

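The comparison shows collar 2 (left) fully locked and collar 3 (right) about 5° short, so I'm going back to close collar 3.

>>> jog_arm:
  rows:
    - [0,0,0,-0.4,0.17,0,0.35]
    - [0,0,0,-0.8,0.34,0,0.35]

```text
time: 43.0
tcp_pos: [0.5609, -0.1408, 0.1371]
orientation: [[0.335, 0.942, -0.001], [0.942, -0.335, 0.001], [0.001, -0.001, -1.0]]
force: [1.2, 0.4, -0.6]
opening: 0.0553
grasp_force: 0.0
```

>>> jog_arm:
  rows:
    - [0,0,0,-0.4,0.18,0.1,0.35]
    - [0,0,0,-0.84,0.36,0.3,0.35]
    - [0,0,0,-0.84,0.36,0.3,0.35]
    - [0,0,0,-0.84,0.36,0.3,0.35]
    - [0,0,0,-0.84,0.36,0.3,0.35]

```text
time: 43.5
tcp_pos: [0.5651, -0.2133, 0.1134]
orientation: [[0.337, 0.941, -0.001], [0.941, -0.337, 0.001], [0.001, -0.001, -1.0]]
force: [0.1, -0.7, 0.2]
opening: 0.0552
grasp_force: 0.0
```

>>> jog_arm:
  rows:
    - [0,0,0,0,0,0,0.35]
    - [0,0,0,0,0,0,0.35]

```text
time: 43.7
tcp_pos: [0.5656, -0.2131, 0.114]
orientation: [[0.336, 0.942, 0.0], [0.942, -0.336, 0.001], [0.001, 0.0, -1.0]]
force: [0.5, -0.4, -0.7]
opening: 0.0555
grasp_force: 0.0
```

```bash
python3 - <<'E'
from lev import *
print(pose(),ball(3,106)); d=snap('wrist'); lever(d,3)
plan([(*ball(3,106),.058,70.2,.35,3)])
E
```

```text
[np.float64(0.5655851696893681), np.float64(-0.2130748936186614), np.float64(0.11396867162027928), np.float64(70.34314634617397)] [ 0.56423064 -0.21431752]
3 ball px [279.5 241.5] exp [274.3 241.4] post px [272.5 163.5] exp [273.6 162.9] 17.2
  ball [ 0.56421217 -0.21454313] post [ 0.57511433 -0.17098074] r 0.0449 collar 105.1
[[0, 0, 0.0, -0.01, -0.01, 0.35, 0.35], [0, 0, 0.0, -0.02, -0.01, 0.7, 0.35], [0, 0, 0.0, -0.02, -0.01, 0.7, 0.35], [0, 0, 0.0, -0.02, -0.01, 0.7, 0.35], [0, 0, 0.0, -0.02, -0.01, 0.7, 0.35]]
end [0.5642, -0.2146, 0.058, 70.3186]
```

>>> jog_arm:
  rows:
    - [0,0,0,-0.02,-0.01,0.35,0.35]
    - [0,0,0,-0.02,-0.01,0.65,0.35]
    - [0,0,0,-0.02,-0.01,0.68,0.35]
    - [0,0,0,-0.02,-0.01,0.68,0.35]
    - [0,0,0,-0.02,-0.01,0.68,0.35]

```text
time: 44.25
tcp_pos: [0.5647, -0.216, 0.0603]
orientation: [[0.338, 0.941, 0.002], [0.941, -0.338, -0.001], [0.0, 0.002, -1.0]]
force: [0.3, 0.5, -0.3]
opening: 0.0551
grasp_force: 0.0
```

>>> jog_arm:
  rows:
    - [0,0,0,0,0,0,0.9]
    - [0,0,0,0,0,0,0.9]
    - [0,0,0,0,0,0,0.9]
    - [0,0,0,0,0,0,0.9]

```text
time: 44.65
tcp_pos: [0.5643, -0.2161, 0.0605]
orientation: [[0.339, 0.941, 0.001], [0.941, -0.339, -0.0], [0.0, 0.001, -1.0]]
force: [-1.9, -0.2, 3.9]
opening: 0.0194
grasp_force: 58.4
```

>>> jog_arm:
  rows:
    - [0,0,0,0,-0.03,0,0.9]
    - [0,0,0,0,-0.06,0,0.9]
    - [0,0,0,0,-0.06,0,0.9]
    - [0,0,0,0,-0.06,0,0.9]

```text
time: 45.05
tcp_pos: [0.5633, -0.2158, 0.0605]
orientation: [[0.34, 0.94, 0.008], [0.94, -0.34, -0.003], [0.0, 0.009, -1.0]]
force: [5.3, -0.8, 1.8]
opening: 0.0197
grasp_force: 58.8
```

>>> jog_arm:
  rows:
    - [0,0,0,0,-0.03,0,0.9]
    - [0,0,0,0,-0.06,0,0.9]
    - [0,0,0,0,-0.06,0,0.9]
    - [0,0,0,0,-0.06,0,0.9]

```text
time: 45.45
tcp_pos: [0.5623, -0.2155, 0.0607]
orientation: [[0.342, 0.94, 0.015], [0.94, -0.342, -0.006], [-0.0, 0.016, -1.0]]
force: [9.8, -3.7, -5.2]
opening: 0.0198
grasp_force: 59.0
```

>>> jog_arm:
  rows:
    - [0,0,0,0,-0.03,0,0.9]
    - [0,0,0,0,-0.06,0,0.9]
    - [0,0,0,0,-0.06,0,0.9]
    - [0,0,0,0,-0.06,0,0.9]

```text
time: 45.85
tcp_pos: [0.5614, -0.2152, 0.0608]
orientation: [[0.344, 0.939, 0.023], [0.939, -0.344, -0.008], [-0.0, 0.024, -1.0]]
force: [14.8, -6.4, -10.7]
opening: 0.0192
grasp_force: 59.2
```

```bash
python3 - <<'E'
from lev import *
s=ctrl.get_state(); print(pose(),s['force'],s['ft_torque'],s['opening'])
d=snap('side'); np.save('e2.npy',d,allow_pickle=True); c=snap('scene'); np.save('s2.npy',c,allow_pickle=True); 
p=proj(d,np.array([.57,-.17,.03])).astype(int); q=proj(c,np.array([.57,-.17,.03])).astype(int); print(p,q)
A=cv2.resize(d['color'][max(p[1]-50,0):p[1]+50,p[0]-66:p[0]+66],(396,300),interpolation=2); B=cv2.resize(c['color'][q[1]-50:q[1]+50,q[0]-66:q[0]+66],(396,300),interpolation=2)
cv2.imwrite('pics/blk.png',np.hstack([A,B])[:,:,::-1])
E
```

```text
[np.float64(0.561382580614614), np.float64(-0.2152390578779385), np.float64(0.06077417327136752), np.float64(69.90058730354276)] [ 14.79450063  -6.44601594 -10.65148722] [-1.11541638 -2.98491194 -0.85711323] 0.019235490977937416
[265 196] [252 286]
```

View pics/blk.png

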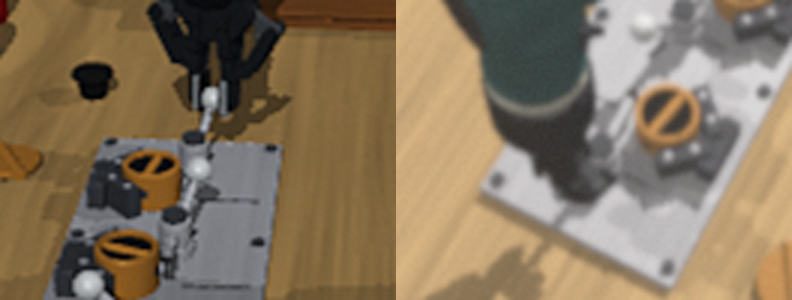

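>>> jog_arm:
  rows:
    - [0,0,0,0,0.1,0,0.35]
    - [0,0,0,0,0.15,0,0.35]
    - [0,0,0,0,0.15,0,0.35]
    - [0,0,0,0,0.15,0,0.35]

```text
time: 46.35
tcp_pos: [0.5604, -0.2145, 0.059]
orientation: [[0.338, 0.941, -0.002], [0.941, -0.338, 0.001], [0.0, -0.002, -1.0]]
force: [0.3, -0.6, 0.5]
opening: 0.0557
grasp_force: 0.0
```

>>> jog_arm:
  rows:
    - [0,0,0,0,0,-0.3,0.35]
    - [0,0,0,0,0,-0.6,0.35]
    - [0,0,0,0,0,-0.98,0.35]
    - [0,0,0,0,0,-0.98,0.35]

```text
time: 46.75
tcp_pos: [0.5632, -0.2157, 0.1413]
orientation: [[0.339, 0.941, 0.006], [0.941, -0.339, -0.002], [0.0, 0.006, -1.0]]
force: [-0.2, 0.2, 0.8]
opening: 0.0559
grasp_force: 0.0
```

>>> jog_arm:
  rows:
    - [0,0,0,0,0,0,0.35]
    - [0,0,0,0,0,0,0.35]

```text
time: 46.95
tcp_pos: [0.5603, -0.2145, 0.1368]
orientation: [[0.338, 0.941, -0.002], [0.941, -0.338, 0.001], [0.0, -0.003, -1.0]]
force: [-0.7, 0.1, -0.2]
opening: 0.0555
grasp_force: 0.0
```

```bash
python3 - <<'E'
from lev import *
print(pose()); d=snap('wrist'); np.save('w12.npy',d,allow_pickle=True); lever(d,3)
for n,i in (('w8',3),('w12',3),('w11',2)):
    e=np.load(n+'.npy',allow_pickle=True).item()
    # keeper cap: dark blob near locked tip
    g=cv2.cvtColor(e['color'],cv2.COLOR_RGB2GRAY); P=proj(e,np.array([*fx(i,-.032-.004,.008),.031])).astype(int); w=11
    r=g[P[1]-w:P[1]+w+1,P[0]-w:P[0]+w+1]; m=(r<70).astype(np.uint8); M=cv2.moments(m)
    if M['m00']:
        u=P[0]-w+M['m10']/M['m00']; v=P[1]-w+M['m01']/M['m00']; t=onz(e,u,v,.031)[:2]-fx(i,-.032,-.05)
        print(n,(u,v),M['m00'],'keeper bearing',np.degrees(np.arctan2(t[1],t[0]))-1,np.linalg.norm(t))
E
```

```text
[np.float64(0.5603143105882925), np.float64(-0.2144743021751195), np.float64(0.13683555469928554), np.float64(70.21919499942739)]
3 ball px [278.5 220.5] exp [281.7 222.9] post px [279.5 149.5] exp [280.8 152.1] 16.1
  ball [ 0.55978875 -0.21104827] post [ 0.57566893 -0.16883523] r 0.0451 collar 111.6
w12 (np.float64(251.38888888888889), np.float64(79.24074074074073)) 54.0 keeper bearing 91.45171487825031 0.05597069736859073
w11 (np.float64(256.0243902439024), np.float64(80.4390243902439)) 41.0 keeper bearing 90.2299369959955 0.05597897590089156
```

Collar 3 now sits at the locked stop, with the same image offset as collar 2. It was just stiff near the end. Next is valve A, approached at yaw 137° to stay clear of the purple parts.

```bash
python3 - <<'E'
from lev import *
plan([(.5,.05,.16,100,.1,0),(.40,.31,.17,137,.1,4)],step=.045)
E
```

```text
[[0, 0, -0.05, 0.41, -0.26, -0.04, 0.1], [0, 0, -0.09, 0.82, -0.52, -0.08, 0.1]]
[[0, 0, -0.05, 0.44, -0.2, -0.05, 0.1], [0, 0, -0.1, 0.88, -0.41, -0.09, 0.1]]
[[0, 0, -0.05, 0.46, -0.13, -0.04, 0.1], [0, 0, -0.09, 0.93, -0.26, -0.08, 0.1]]
[[0, 0, -0.05, 0.48, -0.06, -0.04, 0.1], [0, 0, -0.11, 0.96, -0.19, -0.06, 0.1]]
[[0, 0, -0.06, 0.5, -0.05, -0.02, 0.1], [0, 0, -0.12, 0.99, -0.1, -0.04, 0.1]]
[[0, 0, -0.06, 0.5, 0.04, -0.01, 0.1], [0, 0, -0.11, 0.99, 0.09, -0.03, 0.1]]
[[0, 0, -0.06, 0.48, 0.13, -0.02, 0.1], [0, 0, -0.12, 0.96, 0.25, -0.04, 0.1], [0, 0, -0.12, 0.96, 0.25, -0.04, 0.1], [0, 0, -0.12, 0.96, 0.25, -0.04, 0.1], [0, 0, -0.12, 0.96, 0.25, -0.04, 0.1]]
[[0, 0, -0.0, 0.0, 0.01, 0.0, 0.1]]
end [0.4004, 0.3102, 0.1702, 136.8168]
```

>>> jog_arm:
  rows:
    - [0,0,-0.05,0.41,-0.26,-0.04,0.1]
    - [0,0,-0.09,0.82,-0.52,-0.08,0.1]

```text
time: 47.2
tcp_pos: [0.5436, -0.1397, 0.1429]
orientation: [[0.203, 0.979, -0.002], [0.979, -0.203, -0.0], [-0.001, -0.002, -1.0]]
force: [-0.0, 0.7, 0.4]
opening: 0.0769
grasp_force: 0.0
```

>>> jog_arm:
  rows:
    - [0,0,-0.05,0.44,-0.2,-0.05,0.1]
    - [0,0,-0.1,0.88,-0.41,-0.09,0.1]

```text
time: 47.4
tcp_pos: [0.5256, -0.0623, 0.1503]
orientation: [[0.044, 0.999, -0.002], [0.999, -0.044, 0.0], [0.0, -0.002, -1.0]]
force: [0.5, -0.1, -0.1]
opening: 0.0769
grasp_force: 0.0
```

>>> jog_arm:
  rows:
    - [0,0,-0.05,0.46,-0.13,-0.04,0.1]
    - [0,0,-0.09,0.93,-0.26,-0.08,0.1]

```text
time: 47.6
tcp_pos: [0.5081, 0.0128, 0.1568]
orientation: [[-0.097, 0.995, -0.002], [0.995, 0.097, -0.0], [0.0, -0.002, -1.0]]
force: [1.1, 0.6, -0.1]
opening: 0.0771
grasp_force: 0.0
```

>>> jog_arm:
  rows:
    - [0,0,-0.05,0.48,-0.06,-0.04,0.1]
    - [0,0,-0.11,0.96,-0.19,-0.06,0.1]

```text
time: 47.8
tcp_pos: [0.4868, 0.0882, 0.1619]
orientation: [[-0.267, 0.964, -0.001], [0.964, 0.267, -0.0], [0.0, -0.001, -1.0]]
force: [0.4, 0.4, 0.2]
opening: 0.0771
grasp_force: 0.0
```

>>> jog_arm:
  rows:
    - [0,0,-0.06,0.5,-0.05,-0.02,0.1]
    - [0,0,-0.12,0.99,-0.1,-0.04,0.1]

```text
time: 48.0
tcp_pos: [0.457, 0.1621, 0.1648]
orientation: [[-0.444, 0.896, -0.002], [0.896, 0.444, -0.001], [0.0, -0.002, -1.0]]
force: [0.6, 0.2, -0.3]
opening: 0.0769
grasp_force: 0.0
```

>>> jog_arm:
  rows:
    - [0,0,-0.06,0.5,0.04,-0.01,0.1]
    - [0,0,-0.11,0.99,0.09,-0.03,0.1]

```text
time: 48.2
tcp_pos: [0.4285, 0.2361, 0.1671]
orientation: [[-0.591, 0.807, -0.002], [0.807, 0.591, -0.001], [0.0, -0.003, -1.0]]
force: [-0.5, 0.4, -0.6]
opening: 0.0764
grasp_force: 0.0
```

>>> jog_arm:
  rows:
    - [0,0,-0.06,0.48,0.13,-0.02,0.1]
    - [0,0,-0.12,0.96,0.25,-0.04,0.1]
    - [0,0,-0.12,0.96,0.25,-0.04,0.1]
    - [0,0,-0.12,0.96,0.25,-0.04,0.1]
    - [0,0,-0.12,0.96,0.25,-0.04,0.1]

```text
time: 48.7
tcp_pos: [0.4011, 0.3073, 0.1704]
orientation: [[-0.728, 0.686, -0.001], [0.686, 0.728, -0.002], [-0.0, -0.003, -1.0]]
force: [0.7, 0.1, 0.6]
opening: 0.077
grasp_force: 0.0
```

>>> jog_arm:
  rows:
    - [0,0,0,0,0,0,0.1]
    - [0,0,0,0,0,0,0.1]

```text
time: 48.9
tcp_pos: [0.4017, 0.3076, 0.1711]
orientation: [[-0.727, 0.686, -0.0], [0.686, 0.727, -0.001], [-0.0, -0.001, -1.0]]
force: [-0.5, 0.2, 0.2]
opening: 0.0771
grasp_force: 0.0
```

```bash
python3 - <<'E'
from lev import *
print(pose()); d=snap('wrist'); np.save('w13.npy',d,allow_pickle=True)
c=drum(d,(.393,.329),sat=120); drum(d,(.393,.329),sat=128)
for q in blobs(d,(126,80,40),(165,255,255),150): print('purple',onz(d,*cv2.boundingRect(q)[:2],.02).round(3),onz(d,*q[:,0].mean(0),.02).round(3))
plan([(*c,.09,137,.1,2)]); plan([(*c,.04,137,.1,3)],start=(*c,.09,137))
E
```

```text
[np.float64(0.40170493585348777), np.float64(0.3075708371520678), np.float64(0.17105205362512196), np.float64(136.6497611989971)]
drum [0.3934 0.3257] len 0.0501 wid 0.0546 area 2840.5
drum [0.3934 0.3256] len 0.0493 wid 0.0536 area 2765.5
purple [0.378 0.228 0.02 ] [0.419 0.224 0.02 ]
purple [0.259 0.343 0.02 ] [0.298 0.343 0.02 ]
[[0, 0, -0.0, 0.08, 0.03, 0.34, 0.1], [0, 0, -0.0, 0.15, 0.06, 0.68, 0.1]]
[[0, 0, -0.0, 0.08, 0.03, 0.33, 0.1], [0, 0, -0.0, 0.08, 0.03, 0.33, 0.1], [0, 0, -0.0, 0.08, 0.03, 0.33, 0.1]]
end [0.3932, 0.3258, 0.0904, 136.6807]
[[0, 0, -0.0, 0.0, 0.0, 0.31, 0.1], [0, 0, -0.0, 0.0, 0.0, 0.62, 0.1], [0, 0, -0.0, 0.0, 0.0, 0.62, 0.1], [0, 0, -0.0, 0.0, 0.0, 0.62, 0.1], [0, 0, -0.0, 0.0, 0.0, 0.62, 0.1]]
end [0.3934, 0.3257, 0.0404, 137.0]
```

>>> jog_arm:
  rows:
    - [0,0,0,0.08,0.03,0.34,0.1]
    - [0,0,0,0.15,0.06,0.68,0.1]
    - [0,0,0,0.23,0.09,0.95,0.1]
    - [0,0,0,0.23,0.09,0.99,0.1]
    - [0,0,0,0.23,0.09,0.99,0.1]

```text
time: 49.45
tcp_pos: [0.3927, 0.3263, 0.0918]
orientation: [[-0.729, 0.685, -0.001], [0.685, 0.729, -0.001], [-0.0, -0.002, -1.0]]
force: [-0.2, 0.6, -0.1]
opening: 0.0772
grasp_force: 0.0
```

>>> jog_arm:
  rows:
    - [0,0,0,0,0,0.3,0.1]
    - [0,0,0,0,0,0.55,0.1]
    - [0,0,0,0,0,0.62,0.1]
    - [0,0,0,0,0,0.62,0.1]
    - [0,0,0,0,0,0.62,0.1]

```text
time: 49.95
tcp_pos: [0.3935, 0.3272, 0.0436]
orientation: [[-0.729, 0.685, 0.001], [0.685, 0.729, 0.001], [-0.0, 0.002, -1.0]]
force: [0.2, 0.0, -0.1]
opening: 0.0771
grasp_force: 0.0
```

>>> jog_arm:
  rows:
    - [0,0,0,0,0,0,0.1]
    - [0,0,0,0,0,0,0.1]

```text
time: 50.15
tcp_pos: [0.3932, 0.3272, 0.0434]
orientation: [[-0.729, 0.685, 0.001], [0.685, 0.729, 0.001], [-0.0, 0.002, -1.0]]
force: [0.1, 0.2, -0.2]
opening: 0.0769
grasp_force: 0.0
```

```bash
python3 - <<'E'
from lev import *
print(pose()); plan([(.3934,.3257,.0135,137,.1,3)])
E
```

```text
[np.float64(0.3931809036424901), np.float64(0.3272259666245358), np.float64(0.04336640861913381), np.float64(136.79611935619525)]
[[0, 0, -0.0, -0.02, -0.01, 0.37, 0.1], [0, 0, -0.0, -0.02, -0.01, 0.37, 0.1], [0, 0, -0.0, -0.02, -0.01, 0.37, 0.1], [0, 0, -0.0, -0.02, -0.01, 0.37, 0.1]]
end [0.3938, 0.3255, 0.0138, 136.7961]
```

>>> jog_arm:
  rows:
    - [0,0,0,-0.02,-0.01,0.22,0.1]
    - [0,0,0,-0.02,-0.01,0.37,0.1]
    - [0,0,0,-0.02,-0.01,0.37,0.1]
    - [0,0,0,-0.02,-0.01,0.37,0.8]
    - [0,0,0,-0.02,-0.01,0.37,0.8]

```text
time: 50.65
tcp_pos: [0.3935, 0.3255, 0.0134]
orientation: [[-0.729, 0.684, 0.0], [0.684, 0.729, 0.0], [-0.0, 0.001, -1.0]]
force: [-1.7, -0.7, 5.6]
opening: 0.0505
grasp_force: 62.2
```

>>> jog_arm:
  rows:
    - [0,0,0,0,0,0,0.8]
    - [0,0,0,0,0,0,0.8]
    - [0,0,0,0,0,0,0.8]

```text
time: 50.95
tcp_pos: [0.3935, 0.3255, 0.0135]
orientation: [[-0.729, 0.684, 0.001], [0.684, 0.729, 0.001], [-0.0, 0.001, -1.0]]
force: [-0.2, 0.1, 5.7]
opening: 0.0507
grasp_force: 62.7
```

>>> jog_arm:
  rows:
    - [0,0,0,0,0,-0.2,0.8]
    - [0,0,0,0,0,-0.6,0.8]
    - [0,0,0,0,0,-1,0.8]
    - [0,0,0,0,0,-1,0.8]
    - [0,0,0,0,0,-1,0.8]

```text
time: 51.45
tcp_pos: [0.3934, 0.325, 0.093]
orientation: [[-0.729, 0.685, 0.001], [0.685, 0.729, 0.0], [-0.0, 0.001, -1.0]]
force: [-1.2, -0.8, -3.0]
opening: 0.0507
grasp_force: 63.6
```

```bash
python3 - <<'E'
from drum import *
p=pose(); print(p, ctrl.get_state()['opening']); a=fx(1,-.075,0); print(a)
plan([(*a,.10,181,.8,3)])
E
```

```text
[np.float64(0.3934121784390881), np.float64(0.32503117914641266), np.float64(0.09301979593499554), np.float64(136.78540859133648)] 0.05073533490355341
[0.52701142 0.15869107]
[[0, 0, -0.07, -0.38, -0.05, -0.01, 0.8], [0, 0, -0.14, -0.75, -0.11, -0.02, 0.8]]
[[0, 0, -0.07, -0.36, -0.13, -0.02, 0.8], [0, 0, -0.14, -0.72, -0.27, -0.03, 0.8]]
[[0, 0, -0.07, -0.32, -0.2, -0.01, 0.8], [0, 0, -0.14, -0.64, -0.41, -0.02, 0.8], [0, 0, -0.21, -0.96, -0.62, -0.04, 0.8], [0, 0, -0.21, -0.96, -0.62, -0.04, 0.8], [0, 0, -0.21, -0.96, -0.62, -0.04, 0.8]]
[[0, 0, -0.0, 0.0, 0.0, 0.0, 0.8]]
end [0.5274, 0.1587, 0.1002, 180.8854]
```

>>> jog_arm:
  rows:
    - [0,0,-0.07,-0.38,-0.05,-0.01,0.8]
    - [0,0,-0.14,-0.75,-0.11,-0.02,0.8]

```text
time: 51.65
tcp_pos: [0.4299, 0.2777, 0.0929]
orientation: [[-0.865, 0.502, -0.003], [0.502, 0.865, -0.001], [0.002, -0.002, -1.0]]
force: [0.9, -0.2, -3.1]
opening: 0.0505
grasp_force: 63.6
```

>>> jog_arm:
  rows:
    - [0,0,-0.07,-0.36,-0.13,-0.02,0.8]
    - [0,0,-0.14,-0.72,-0.27,-0.03,0.8]

```text
time: 51.85
tcp_pos: [0.469, 0.2284, 0.095]
orientation: [[-0.953, 0.304, -0.003], [0.304, 0.953, -0.001], [0.003, -0.002, -1.0]]
force: [-1.0, 0.1, -3.4]
opening: 0.0501
grasp_force: 63.5
```

>>> jog_arm:
  rows:
    - [0,0,-0.07,-0.32,-0.2,-0.01,0.8]
    - [0,0,-0.14,-0.64,-0.41,-0.02,0.8]
    - [0,0,-0.21,-0.96,-0.62,-0.04,0.8]
    - [0,0,-0.21,-0.96,-0.62,-0.04,0.8]
    - [0,0,-0.21,-0.96,-0.62,-0.04,0.8]

```text
time: 52.35
tcp_pos: [0.5265, 0.1574, 0.0982]
orientation: [[-1.0, -0.012, -0.004], [-0.012, 1.0, -0.001], [0.004, -0.001, -1.0]]
force: [-1.2, 0.3, -3.5]
opening: 0.0507
grasp_force: 63.4
```

>>> jog_arm:
  rows:
    - [0,0,0,0,0,0,0.8]
    - [0,0,0,0,0,0,0.8]
    - [0,0,0,0,0,0,0.8]

```text
time: 52.65
tcp_pos: [0.5265, 0.1602, 0.0999]
orientation: [[-1.0, -0.018, -0.001], [-0.018, 1.0, 0.0], [0.001, 0.0, -1.0]]
force: [-0.2, -0.3, -2.5]
opening: 0.0503
grasp_force: 63.4
```

```bash
python3 - <<'E'
from drum import *
print(pose()); plan([(*fx(1,-.075,0),.04,181,.8,3)])
E
```

```text
[np.float64(0.526458374335286), np.float64(0.16019332603736172), np.float64(0.09992728173516074), np.float64(-178.96808236430803)]
[[0, 0, 0.0, -0.0, -0.01, 0.37, 0.8], [0, 0, 0.0, -0.01, -0.02, 0.75, 0.8], [0, 0, 0.0, -0.01, -0.02, 0.75, 0.8], [0, 0, 0.0, -0.01, -0.02, 0.75, 0.8], [0, 0, 0.0, -0.01, -0.02, 0.75, 0.8]]
end [0.5273, 0.1586, 0.0399, -178.9681]
```

>>> jog_arm:
  rows:
    - [0,0,0,-0.01,-0.01,0.35,0.8]
    - [0,0,0,-0.01,-0.01,0.65,0.8]
    - [0,0,0,-0.01,-0.01,0.75,0.8]
    - [0,0,0,-0.01,-0.01,0.75,0.8]
    - [0,0,0,-0.01,-0.01,0.75,0.8]

```text
time: 53.15
tcp_pos: [0.5284, 0.1589, 0.0407]
orientation: [[-1.0, -0.016, 0.001], [-0.016, 1.0, 0.0], [-0.001, 0.0, -1.0]]
force: [1.3, 0.0, -3.1]
opening: 0.0502
grasp_force: 63.5
```

>>> jog_arm:
  rows:
    - [0,0,0,0,0,0.1,0.8]
    - [0,0,0,0,0,0.18,0.8]
    - [0,0,0,0,0,0.2,0.8]
    - [0,0,0,0,0,0.2,0.8]
    - [0,0,0,0,0,0.2,0.8]

```text
time: 53.65
tcp_pos: [0.5282, 0.1582, 0.0242]
orientation: [[-1.0, -0.016, 0.0], [-0.016, 1.0, 0.0], [-0.0, 0.0, -1.0]]
force: [0.3, 0.8, -2.7]
opening: 0.0507
grasp_force: 63.5
```

>>> jog_arm:
  rows:
    - [0,0,0,0,0.01,0.01,0.8]
    - [0,0,0,0,0.01,0.01,0.22]
    - [0,0,0,0,0.01,0.01,0.22]
    - [0,0,0,0,0.01,0.01,0.22]
    - [0,0,0,0,0.01,0.01,0.22]

```text
time: 54.15
tcp_pos: [0.5284, 0.159, 0.0235]
orientation: [[-1.0, -0.016, 0.001], [-0.016, 1.0, 0.0], [-0.001, 0.0, -1.0]]
force: [0.4, -0.4, -0.2]
opening: 0.0665
grasp_force: 0.0
```

>>> jog_arm:
  rows:
    - [0,0,0,0.2,0,0,0.22]
    - [0,0,0,0.4,0,0,0.22]
    - [0,0,0,0.58,0,0,0.22]
    - [0,0,0,0.58,0,0,0.65]
    - [0,0,0,0.58,0,0,0.65]

```text
time: 54.65
tcp_pos: [0.4824, 0.1585, 0.0235]
orientation: [[-1.0, -0.016, 0.001], [-0.016, 1.0, 0.0], [-0.001, 0.0, -1.0]]
force: [1.3, 0.5, 0.4]
opening: 0.0383
grasp_force: 0.0
```

>>> jog_arm:
  rows:
    - [0,0,0,0,0,0,0.65]
    - [0,0,0,0,0,0,0.65]

```text
time: 54.85
tcp_pos: [0.483, 0.1583, 0.0234]
orientation: [[-1.0, -0.015, 0.001], [-0.015, 1.0, 0.001], [-0.001, 0.001, -1.0]]
force: [0.2, -1.5, 1.2]
opening: 0.0301
grasp_force: 0.0
```

>>> jog_arm:
  rows:
    - [0,0,0,-0.15,0,0,0.65]
    - [0,0,0,-0.3,0,0,0.65]
    - [0,0,0,-0.45,0,0,0.65]
    - [0,0,0,-0.6,0,0,0.65]
    - [0,0,0,-0.7,0,0,0.65]

```text
time: 55.35
tcp_pos: [0.5397, 0.159, 0.0233]
orientation: [[-1.0, -0.014, 0.001], [-0.014, 1.0, 0.001], [-0.001, 0.001, -1.0]]
force: [-1.2, 0.1, -0.1]
opening: 0.0296
grasp_force: 0.5
```

>>> jog_arm:
  rows:
    - [0,0,0,-0.1,0,0,0.65]
    - [0,0,0,-0.2,0,0,0.65]
    - [0,0,0,-0.25,0,0,0.65]
    - [0,0,0,-0.28,0,0,0.65]
    - [0,0,0,-0.28,0,0,0.65]

```text
time: 55.85
tcp_pos: [0.5606, 0.1595, 0.0233]
orientation: [[-1.0, -0.016, 0.001], [-0.016, 1.0, 0.0], [-0.001, 0.0, -1.0]]
force: [0.6, -0.2, 0.1]
opening: 0.0299
grasp_force: 0.0
```

>>> jog_arm:
  rows:
    - [0,0,0,-0.04,0,0,0.65]
    - [0,0,0,-0.08,0,0,0.65]
    - [0,0,0,-0.1,0,0,0.65]
    - [0,0,0,-0.1,0,0,0.65]

```text
time: 56.25
tcp_pos: [0.5686, 0.1596, 0.0233]
orientation: [[-1.0, -0.016, 0.001], [-0.016, 1.0, 0.0], [-0.001, 0.0, -1.0]]
force: [-0.9, 0.1, -0.8]
opening: 0.03
grasp_force: 0.0
```

Expected stop is at x ≈ 0.5705.

>>> jog_arm:
  rows:
    - [0,0,0,-0.03,0,0,0.65]
    - [0,0,0,-0.05,0,0,0.65]
    - [0,0,0,-0.05,0,0,0.65]

```text
time: 56.55
tcp_pos: [0.5709, 0.1594, 0.0231]
orientation: [[-1.0, -0.016, -0.002], [-0.016, 1.0, -0.001], [0.002, -0.001, -1.0]]
force: [-3.5, -0.4, 2.9]
opening: 0.0297
grasp_force: 2.4
```

>>> jog_arm:
  rows:
    - [0,0,0,-0.03,0,0,0.65]
    - [0,0,0,-0.05,0,0,0.65]
    - [0,0,0,-0.05,0,0,0.65]

```text
time: 56.85
tcp_pos: [0.5711, 0.1594, 0.0228]
orientation: [[-1.0, -0.017, -0.008], [-0.017, 1.0, -0.003], [0.008, -0.003, -1.0]]
force: [-9.0, 0.3, 6.5]
opening: 0.03
grasp_force: 6.3
```

>>> jog_arm:
  rows:
    - [0,0,0,-0.02,0,0,0.65]
    - [0,0,0,-0.03,0,0,0.65]
    - [0,0,0,-0.03,0,0,0.65]

```text
time: 57.15
tcp_pos: [0.5711, 0.1593, 0.0226]
orientation: [[-1.0, -0.017, -0.012], [-0.017, 1.0, -0.004], [0.012, -0.004, -1.0]]
force: [-12.9, 0.5, 8.6]
opening: 0.0296
grasp_force: 8.4
```

Home in nest 1. Backing off and going to ball 1.

>>> jog_arm:
  rows:
    - [0,0,0,0.2,0,0,0.65]
    - [0,0,0,0.6,0,0,0.65]
    - [0,0,0,0.6,0,0,0.5]

```text
time: 57.45
tcp_pos: [0.5264, 0.1588, 0.0231]
orientation: [[-1.0, -0.019, -0.004], [-0.019, 1.0, -0.001], [0.004, -0.001, -1.0]]
force: [-1.4, -0.1, -0.2]
opening: 0.0422
grasp_force: 0.0
```

>>> jog_arm:
  rows:
    - [0,0,0,0,0,-0.3,0.35]
    - [0,0,0,0,0,-0.6,0.35]
    - [0,0,0,0,0,-0.95,0.35]
    - [0,0,0,0,0,-0.95,0.35]

```text
time: 57.85
tcp_pos: [0.5347, 0.1603, 0.1028]
orientation: [[-1.0, -0.015, 0.009], [-0.015, 1.0, 0.004], [-0.009, 0.004, -1.0]]
force: [-0.3, 1.0, -0.5]
opening: 0.0561
grasp_force: 0.0
```

>>> jog_arm:
  rows:
    - [0,0,0,-0.3,-0.2,0,0.35]
    - [0,0,0,-0.6,-0.4,0,0.35]
    - [0,0,0,-0.95,-0.6,0,0.35]
    - [0,0,0,-0.95,-0.6,0,0.35]
    - [0,0,0,-0.95,-0.6,0,0.35]

```text
time: 58.35
tcp_pos: [0.6084, 0.1113, 0.0987]
orientation: [[-1.0, -0.013, 0.001], [-0.013, 1.0, 0.0], [-0.001, 0.0, -1.0]]
force: [-0.0, 0.0, -0.5]
opening: 0.0556
grasp_force: 0.0
```

>>> jog_arm:
  rows:
    - [0,0,0,0,0,0,0.35]
    - [0,0,0,0,0,0,0.35]
    - [0,0,0,0,0,0,0.35]

```text
time: 58.65
tcp_pos: [0.6065, 0.1131, 0.0993]
orientation: [[-1.0, -0.018, -0.001], [-0.018, 1.0, 0.0], [0.001, 0.0, -1.0]]
force: [0.4, 0.4, -0.2]
opening: 0.0553
grasp_force: 0.0
```

```bash
python3 - <<'E'
from lev import *
print(pose()); d=snap('wrist'); np.save('w14.npy',d,allow_pickle=True)
drum(d,SEAT[1],z0=.01,sat=115); lever(d,1,ball(1,0))
plan([(*ball(1,0),.058,181,.35,3)])
E
```

```text
[np.float64(0.606467251858121), np.float64(0.11307886781877943), np.float64(0.0992728322697344), np.float64(-178.99218495208143)]
drum [0.6062 0.1622] len 0.0396 wid 0.0549 area 4361.0
1 ball px [273.5 263.5] exp [274.5 264.8] post px [274.5 181.5] exp [274.6 181.5] 19.4
  ball [0.61503032 0.10962725] post [0.570902   0.10938746] r 0.0441 collar 0.7
[[0, 0, -0.0, -0.06, -0.02, 0.26, 0.35], [0, 0, -0.0, -0.11, -0.04, 0.52, 0.35], [0, 0, -0.0, -0.11, -0.04, 0.52, 0.35], [0, 0, -0.0, -0.11, -0.04, 0.52, 0.35], [0, 0, -0.0, -0.11, -0.04, 0.52, 0.35]]
end [0.6155, 0.1099, 0.0577, -179.0126]
```

>>> jog_arm:
  rows:
    - [0,0,0,-0.06,-0.02,0.1,0.35]
    - [0,0,0,-0.11,-0.04,0.3,0.35]
    - [0,0,0,-0.11,-0.04,0.45,0.35]
    - [0,0,0,-0.11,-0.04,0.51,0.35]
    - [0,0,0,-0.11,-0.04,0.51,0.35]

```text
time: 59.2
tcp_pos: [0.615, 0.1088, 0.0568]
orientation: [[-1.0, -0.016, -0.003], [-0.016, 1.0, -0.001], [0.003, -0.001, -1.0]]
force: [-0.1, -0.5, 1.2]
opening: 0.0555
grasp_force: 0.0
```

>>> jog_arm:
  rows:
    - [0,0,0,0,0,0,0.35]
    - [0,0,0,0,0,0,0.9]
    - [0,0,0,0,0,0,0.9]
    - [0,0,0,0,0,0,0.9]
    - [0,0,0,0,0,0,0.9]

```text
time: 59.7
tcp_pos: [0.6166, 0.1094, 0.0593]
orientation: [[-1.0, -0.016, 0.001], [-0.016, 1.0, 0.0], [-0.001, 0.0, -1.0]]
force: [-1.9, 0.3, 3.6]
opening: 0.0194
grasp_force: 58.4
```

>>> jog_arm:
  rows:
    - [0,0,0.09,0.01,-0.08,0,0.9]
    - [0,0,0.18,0.02,-0.15,0,0.9]
    - [0,0,0.26,0.05,-0.23,0,0.9]
    - [0,0,0.35,0.08,-0.3,0,0.9]
    - [0,0,0.44,0.13,-0.36,0,0.9]

```text
time: 60.2
tcp_pos: [0.6063, 0.0807, 0.0593]
orientation: [[-0.777, 0.629, 0.001], [0.629, 0.777, 0.001], [-0.0, 0.001, -1.0]]
force: [-1.4, 1.0, 4.0]
opening: 0.0196
grasp_force: 58.7
```

>>> jog_arm:
  rows:
    - [0,0,0.09,0.01,-0.08,0,0.9]
    - [0,0,0.18,0.02,-0.15,0,0.9]
    - [0,0,0.26,0.05,-0.23,0,0.9]
    - [0,0,0.35,0.08,-0.29,0,0.9]
    - [0,0,0.44,0.13,-0.36,0,0.9]

```text
time: 60.7
tcp_pos: [0.5802, 0.0652, 0.0593]
orientation: [[-0.199, 0.98, 0.001], [0.98, 0.199, 0.001], [0.001, 0.001, -1.0]]
force: [-1.1, 2.4, 3.5]
opening: 0.0199
grasp_force: 58.6
```

>>> jog_arm:
  rows:
    - [0,0,0.09,0.01,-0.08,0,0.9]
    - [0,0,0.18,0.02,-0.15,0,0.9]
    - [0,0,0.27,0.05,-0.22,0,0.9]
    - [0,0,0.35,0.09,-0.29,0,0.9]
    - [0,0,0.35,0.09,-0.29,0,0.9]

```text
time: 61.2
tcp_pos: [0.5566, 0.0669, 0.0592]
orientation: [[0.336, 0.942, 0.002], [0.942, -0.336, -0.0], [0.0, 0.002, -1.0]]
force: [0.1, -0.6, 5.7]
opening: 0.0197
grasp_force: 59.5
```

>>> jog_arm:
  rows:
    - [0,0,0,0,-0.03,0,0.9]
    - [0,0,0,0,-0.05,0,0.9]
    - [0,0,0,0,-0.08,0,0.9]
    - [0,0,0,0,-0.1,0,0.9]
    - [0,0,0,0,-0.1,0,0.9]

```text
time: 61.7
tcp_pos: [0.5564, 0.0671, 0.0594]
orientation: [[0.338, 0.941, 0.016], [0.941, -0.338, -0.001], [0.004, 0.015, -1.0]]
force: [11.3, -4.6, -4.0]
opening: 0.0196
grasp_force: 58.9
```

```bash
python3 - <<'E'
from drum import *
p=pose(); v=np.array(p[:2])-fx(1,-.032,-.05); print(p,np.linalg.norm(v),1-np.degrees(np.arctan2(v[1],v[0])))
E
```

```text
[np.float64(0.5564189409064159), np.float64(0.06710389212641613), np.float64(0.059382348617855976), np.float64(70.22467702439016)] 0.04474561015205453 109.85219035834346
```

>>> jog_arm:
  rows:
    - [0,0,0,0,-0.04,0,0.9]
    - [0,0,0,0,-0.04,0,0.9]
    - [0,0,0,0,0.06,0,0.35]
    - [0,0,0,0,0.12,0,0.35]
    - [0,0,0,0,0.12,0,0.35]

```text
time: 62.2
tcp_pos: [0.5568, 0.0659, 0.0581]
orientation: [[0.339, 0.941, -0.002], [0.941, -0.339, 0.0], [-0.0, -0.002, -1.0]]
force: [0.6, 0.1, 1.1]
opening: 0.0555
grasp_force: 0.0
```

>>> jog_arm:
  rows:
    - [0,0,0,0,0,0,0.35]
    - [0,0,0,0,0,-0.3,0.35]
    - [0,0,0,0,0,-0.6,0.35]
    - [0,0,0,0,0,-0.98,0.35]
    - [0,0,0,0,0,-0.98,0.35]

```text
time: 62.7
tcp_pos: [0.5588, 0.0667, 0.1401]
orientation: [[0.338, 0.941, 0.005], [0.941, -0.338, 0.002], [0.003, 0.005, -1.0]]
force: [0.4, 0.1, -0.3]
opening: 0.0552
grasp_force: 0.0
```

>>> jog_arm:
  rows:
    - [0,0,0,0,0,0,0.35]
    - [0,0,0,0,0,0,0.35]
    - [0,0,0,0,0,0,0.35]

```text
time: 63.0
tcp_pos: [0.5562, 0.066, 0.1357]
orientation: [[0.338, 0.941, -0.003], [0.941, -0.338, -0.0], [-0.001, -0.003, -1.0]]
force: [0.1, 0.4, 0.4]
opening: 0.0554
grasp_force: 0.0
```

```bash
python3 - <<'E'
from lev import *
print(pose()); d=snap('wrist'); np.save('w15.npy',d,allow_pickle=True); lever(d,1)
plan([(.68,.02,.24,90,.1,3)],step=.045)
E
```

```text
[np.float64(0.556197676483741), np.float64(0.06601391765020714), np.float64(0.13568180367921281), np.float64(70.21915397668039)]
1 ball px [277.5 220.5] exp [280.5 224. ] post px [279.5 152.5] exp [279.7 152.9] 17.2
  ball [0.55516558 0.07000373] post [0.57085866 0.10972388] r 0.0427 collar 112.6
[[0, 0, -0.05, -0.0, 0.41, -0.33, 0.1], [0, 0, -0.11, -0.01, 0.82, -0.65, 0.1]]
[[0, 0, -0.05, -0.07, 0.41, -0.33, 0.1], [0, 0, -0.11, -0.15, 0.81, -0.65, 0.1], [0, 0, -0.11, -0.15, 0.81, -0.65, 0.1], [0, 0, -0.11, -0.15, 0.81, -0.65, 0.1], [0, 0, -0.11, -0.15, 0.81, -0.65, 0.1]]
end [0.6796, 0.02, 0.2397, 90.0144]
```

>>> jog_arm:
  rows:
    - [0,0,-0.05,-0.2,0.41,-0.4,0.1]
    - [0,0,-0.11,-0.4,0.7,-0.8,0.1]
    - [0,0,-0.22,-0.6,0.9,-1,0.1]
    - [0,0,-0.22,-0.6,0.9,-1,0.1]

```text
time: 63.45
tcp_pos: [0.612, -0.0084, 0.2191]
orientation: [[0.004, 1.0, 0.006], [1.0, -0.004, -0.002], [-0.002, 0.006, -1.0]]
force: [-0.0, -1.6, -0.0]
opening: 0.0769
grasp_force: 0.0
```

>>> jog_arm:
  rows:
    - [0,0,0,-0.3,0,-0.4,0.1]
    - [0,0,0,-0.6,0,-0.8,0.1]
    - [0,0,0,-0.6,0,-1,0.1]
    - [0,0,0,-0.6,0,-1,0.1]
    - [0,0,0,-0.6,0,-1,0.1]

```text
time: 63.95
tcp_pos: [0.6078, -0.05, 0.2952]
orientation: [[-0.001, 1.0, -0.003], [1.0, 0.001, 0.001], [0.001, -0.003, -1.0]]
force: [-1.0, 0.2, -0.5]
opening: 0.0766
grasp_force: 0.0
```

>>> jog_arm:
  rows:
    - [0,0,0,0,0,0,0.1]
    - [0,0,0,0,0,0,0.1]

```text
time: 64.15
tcp_pos: [0.6079, -0.0504, 0.295]
orientation: [[-0.002, 1.0, -0.004], [1.0, 0.002, 0.0], [0.0, -0.004, -1.0]]
force: [0.0, -0.7, 0.2]
opening: 0.0767
grasp_force: 0.0
```

```bash
python3 - <<'E'
from lev import *
print(pose()); d=snap('wrist'); np.save('w16.npy',d,allow_pickle=True); save(d,'w16',(100,0,480,300),2)
for i in (1,2,3):
    drum(d,SEAT[i],z0=.01,sat=115); print(i,'seat',SEAT[i],'crop px: ball110',((proj(d,np.array([*ball(i,110),.066]))-[100,0])*2).round(),'keeper tip',((proj(d,np.array([*fx(i,-.032,.009),.031]))-[100,0])*2).round())
E
```

```text
[np.float64(0.6078831426189867), np.float64(-0.050381664177900985), np.float64(0.2949869602946056), np.float64(90.08619165133535)]
drum [0.6031 0.1458] len 0.0189 wid 0.0496 area 362.0
1 seat [0.602 0.16 ] crop px: ball110 [268. 139.] keeper tip [299. -15.]
drum [0.6045 0.0204] len 0.0505 wid 0.0515 area 1009.0
2 seat [0.6045 0.0198] crop px: ball110 [278. 383.] keeper tip [303. 206.]
drum [ 0.6067 -0.1204] len 0.0458 wid 0.0507 area 1185.5
3 seat [ 0.607  -0.1203] crop px: ball110 [292. 584.] keeper tip [311. 424.]
```

View pics/w16.png

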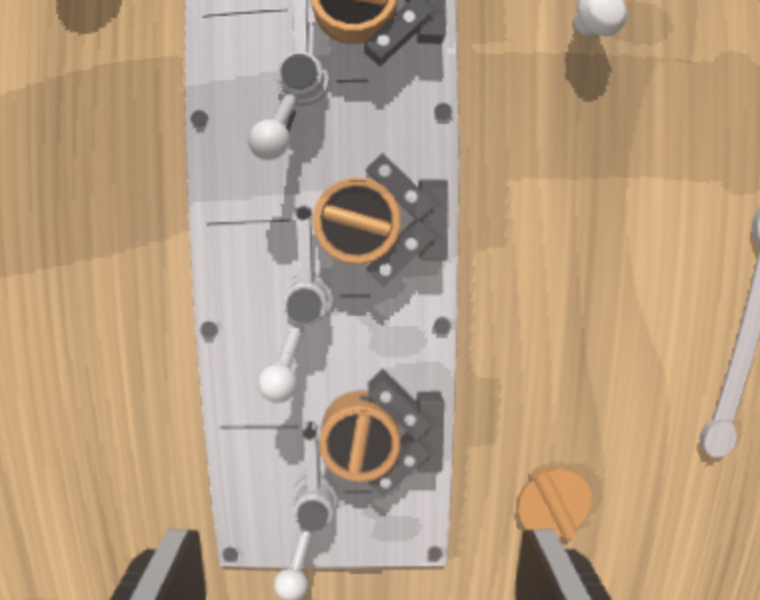

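All three balls sit at their predicted 110° pixels: (268,139), (277,383) and (291,584). Valves 2 and 3 measure on their seats, and valve 1 reached its hard stop. Handing in.

```bash
python3 -c "
from h import *
print(order.close_job())"
```

```text
the job is handed in; nothing more can be done
None
```

I loaded all three bronze valves home in their nests, locked all three collars, left the other parts untouched, and handed the job in at about 64 s; no verdict came back.

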